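# Pack four transformers into their trays

### The job

Pack the four salvaged transformers for storage: the largest in the big squarish cardboard tray, the second largest in the compact squarish tray, and the two smallest side by side in the long narrow tray, each standing upright, flat on the tray's floor. Set them down without dropping them, and leave the two heat sinks and the capacitor where they stand.

Things in the scene. Friction and masses are not known exactly. Their poses are not given: they have to be found in the camera images.
- transformer_large: The largest of four loose transformers, upright: dark steel core 66 mm (its x) by 32 mm (its y) by 56 mm high; copper-coloured winding bulging from both broad faces, 58 mm over all along y, 44 mm along x, from 5 mm above the underside to 10 mm below the top. Grip it by the core's bare flat ends, 66 mm apart along x. Origin: centre of underside, z up; a half turn looks the same.
- transformer_medium: The second largest of four loose transformers, upright: dark steel core 48 mm (its x) by 24 mm (its y) by 48 mm high; copper-coloured winding bulging from both broad faces, 42 mm over all along y, 32 mm along x, from 5 mm above the underside to 9 mm below the top. Grip it by the core's bare flat ends, 48 mm apart along x. Origin: centre of underside, z up; a half turn looks the same.
- transformer_small: The third largest of four loose transformers, upright: dark steel core 36 mm (its x) by 20 mm (its y) by 44 mm high; copper-coloured winding bulging from both broad faces, 34 mm over all along y, 24 mm along x, from 5 mm above the underside to 8 mm below the top. Grip it by the core's bare flat ends, 36 mm apart along x. Origin: centre of underside, z up; a half turn looks the same.
- transformer_tiny: The smallest of four loose transformers, upright: dark steel core 28 mm (its x) by 16 mm (its y) by 40 mm high; copper-coloured winding bulging from both broad faces, 28 mm over all along y, 18 mm along x, from 5 mm above the underside to 7 mm below the top. Grip it by the core's bare flat ends, 28 mm apart along x. Origin: centre of underside, z up; a half turn looks the same.
- tray_big: The big, nearly square open cardboard tray, fixed to the bench: inside 86 mm along its x by 78 mm along its y, walls 3 mm thick, rim 14 mm above the bench, floor 3 mm thick. Origin: centre of its underside, z up.
- tray_compact: The compact, nearly square open cardboard tray, fixed to the bench: inside 66 mm along its x by 60 mm along its y, walls 3 mm thick, rim 14 mm above the bench, floor 3 mm thick. Origin: centre of its underside, z up.
- tray_long: The long, narrow open cardboard tray, fixed to the bench: inside 56 mm along its x by 98 mm along its y, walls 3 mm thick, rim 14 mm above the bench, floor 3 mm thick. Origin: centre of its underside, z up. Its y is the long way; the two smallest transformers fit side by side along it, each with its core across the tray (core x along the tray's x).
- heatsink_wide: Bystander: loose aluminium heat sink with eight upright fins, 60 mm (its x) by 50 mm by 28 mm high. Origin: centre of its underside.
- heatsink_slim: Bystander: loose aluminium heat sink with five upright fins, 50 mm (its x) by 26 mm by 36 mm high. Origin: centre of its underside.
- capacitor: Bystander: loose upright can capacitor, a black cylinder 35 mm across and 47 mm high with a bare metal top. Origin: centre of its underside.

How it is judged:
At the end, for the whole second after the job is handed in: Largest transformer in the big tray, second largest in the compact tray, two smallest in the long tray: each between the walls, upright within 0.1 rad, underside less than 7 mm above the bench (tray floor: 3 mm), released and at rest (under 0.02 m/s, 0.2 rad/s) (x of transformer_large in the frame of tray_big between -0.016 and 0.016 m and y of transformer_large in the frame of tray_big between -0.012 and 0.012 m and z of transformer_large in the frame of tray_big below 0.007 m and angle between each of transformer_large, transformer_medium, transformer_small, transformer_tiny's own z axis and vertical below 0.1 rad and linear speed of each of transformer_large, transformer_medium, transformer_small, transformer_tiny below 0.02 m/s and angular speed of each of transformer_large, transformer_medium, transformer_small, transformer_tiny below 0.2 rad/s and x of transformer_medium in the frame of tray_compact between -0.014 and 0.014 m and y of transformer_medium in the frame of tray_compact between -0.011 and 0.011 m and z of transformer_medium in the frame of tray_compact below 0.007 m and x of transformer_small in the frame of tray_long between -0.013 and 0.013 m and y of transformer_small in the frame of tray_long between -0.034 and 0.034 m and z of each of transformer_small, transformer_tiny in the frame of tray_long below 0.007 m and x of transformer_tiny in the frame of tray_long between -0.016 and 0.016 m and y of transformer_tiny in the frame of tray_long between -0.037 and 0.037 m); the robot touches nothing.
It fails at once if a transformer is dropped from more than about 2 cm (over 0.6 m/s with no finger on it) ((linear speed of transformer_large above 0.6 m/s and contact force between transformer_large and the fingers below 0.05 N) or (linear speed of transformer_medium above 0.6 m/s and contact force between transformer_medium and the fingers below 0.05 N) or (linear speed of transformer_small above 0.6 m/s and contact force between transformer_small and the fingers below 0.05 N) or (linear speed of transformer_tiny above 0.6 m/s and contact force between transformer_tiny and the fingers below 0.05 N)).
It fails at once if a heat sink or the capacitor is pushed more than 30 mm or knocked over ((distance of heatsink_wide from where it was at the start of the episode above 0.03 m or angle between heatsink_wide's own z axis and vertical above 0.5 rad) or (distance of heatsink_slim from where it was at the start of the episode above 0.03 m or angle between heatsink_slim's own z axis and vertical above 0.5 rad) or (distance of capacitor from where it was at the start of the episode above 0.03 m or angle between capacitor's own z axis and vertical above 0.5 rad)).
It also fails if it takes over 99 s, if anything falls off the work surface, if the arm or the gripper's body presses on something with over 40 N, if the wrist force passes 120 N, or if a joint passes its speed limit or range.

### The arm

A 7-joint arm with a two-finger parallel gripper is mounted at the origin on the work surface. World frame = base frame: x ahead of the robot, y to its left, z up, the work surface at z = 0. Lengths are in m, angles in rad, forces in N, time in s.
With the tool pointing down it reaches from about 0.35 to 0.9 m from the base axis. Payload 8.1 kg.
Tool frame: the origin (TCP) lies midway between the tips of the shut fingers; the grasp point (between the pads) lies 19 mm behind it; x points along the fingers, z is the direction in which the jaws open and shut, and the axes are right-handed (so a half turn about x gives the same grasp; the last joint's range is limited). The gripper opens to 92 mm and grips with 3 to 60 N. Pads are 19 mm wide; open, the fingers measure 130 mm over their backs; the gripper's body (75 mm by 190 mm) begins 47 mm behind the grasp point.
Start: joints at [1.067, 0.434, 0.025, 1.573, -0.012, 1.134, -0.075], TCP at [0.244, -0.575, 0.193] pointing down, gripper open.
Joint ranges: [-2.62, 2.62], [-0.44, 2.09], [-1.27, 1.32], [0.08, 2.57], [-1.32, 4.46], [0.12, 2], [-2.74, 2.74]. Speed limits (rad/s): [2.22, 2.22, 3.01, 3.01, 3.14, 3.14, 3.14].

### API

Orientations are given as a rotation vector (axis times angle).
In Python, from cell import arm, optics, finder gives the robot as it stands.
- The arm moves only by the tool send_rows, never from a script. Its argument "rows" is a list that holds one entry, the list of rows, each a list of 7 numbers: the shift along the tool's x, y, z in mm, then the turn, a rotation vector about the tool's x, y, z in degrees, then the opening in per cent of the stroke, from 0 (shut) to 100 (fully open). A call has exactly 8 rows; each row is the pose to reach, as a shift and turn from the pose commanded when the call began, along the tool's axes at that moment; what a row does not reach only later rows make up. A row lasts 1/10 s, in which the tool goes at most 50 mm and 8.59 degrees, less where a joint would pass 70% of its speed; a pose out of reach is approached as far as the arm can. A call with a gripper value outside its range is refused whole. The fingers move at their own pace and stop on an object; "grip_force" is the grip in N (left out, the last holds). Time passes only in rows, so rows that repeat a pose let the fingers close, or fill a call up. It gives the time, the measured TCP pose, the force and the opening at its end, in the units of the state.
- arm.observe(): the state, without advancing time (a new reading comes with each control period).
- optics.get_image(name): name is "scene" or "top" or "wrist"; returns (picture, depth): 384x512x3 uint8, red, green, blue; 384x512 float32, m along the optical axis (not along the pixel's ray), 0 where there is no reading.
- optics.get_calibration(name): a dict with "camera_matrix" (3x3 intrinsics, pixels), "position" and "orientation" of the camera in the world; the wrist camera has in their place "T_tool_cam" (4x4, takes a point from camera to tool coordinates, whose origin is the TCP and whose axes are the tool frame's). Camera axes: x right, y up, looking along -z (the intrinsics and any distortion apply to the point x, -y, -z); pixel columns grow to the right and rows downward; lengths in m; the calibration is good to about 2 mm. A picture is of the moment at which its call begins: read the wrist's pose just before it. get_calibration takes no time and is no camera call.
- arm.sign_off(): hands the job in, once; it reports no verdict.
Trained networks look in the newest picture that a camera, given by its name, has taken for a name from the list of things; names that differ only in an ending like _2 or _b are one class to them, and where a whole thing is asked for, a point or a joint stands for the part that bears it (a point fixed in the world has none). Each returns a list of dicts, best first, with "confidence" (0 to 1); they miss things now and then, are a little off and sometimes report something else, mostly with a low value. They report only what shows in the picture. A call takes as long as a camera call.
- finder.search_frame(camera, thing): "bbox" ([left, top, width, height] in pixels, round what is visible of it).
- finder.regions_of(camera, thing): "region" (384x512 bool, what is visible of it) and "bbox" ([left, top, width, height] in pixels, round what is visible of it).
- finder.place_of(camera, thing): "xy" ([column, row] in pixels: a listed point, or the origin of a listed thing).
The state is a dict: "clock": time; "joints": joint angles; "dq": joint speeds; "joint_efforts": joint torques, N m; "position": TCP position; "ee_rot": TCP orientation; "force": force on the tool from outside, world axes, zero at the start; "ft_torque": the same for the moment, N m; "width": opening from 0.0 (shut) to 1.0 (fully open).
Only numpy, scipy, OpenCV 4.12 (cv2) and the standard library are available. Lean on these libraries where they do the work, as an engineer would, in place of code of your own. Each camera call takes 0.05 s, during which the arm holds its last target.

## Working session

There is one attempt and no reset: what is moved stays moved. The work goes in short steps, Python scripts to look and compute and a tool call to move; the robot and the scene stay as the last step left them, time stands still between calls to the robot, and variables do not carry over. Pictures are saved under pics/ and viewed, and the job is handed in when it is done.

Besides the shell and the picture viewer there is one more tool, called after "Call:" as a command line: name --argument value ..., lists and objects as JSON in quotes. send_rows: Moves the arm, as the interface text tells. Its arguments: {"type":"object","properties":{"rows":{"type":"array"},"grip_force":{"type":"number"}},"required":["rows"]}

```bash
ls; mkdir -p pics
python3 - <<'E'
from cell import arm, optics, finder
import cv2
print(arm.observe())
for n in ("scene","top"):
    im,d=optics.get_image(n); cv2.imwrite(f"pics/{n}0.png",im[:,:,::-1])
    print(n,optics.get_calibration(n))
print(optics.get_calibration("wrist"))
E
```

```text
pics
{'clock': 0.0, 'joints': array([ 1.06740926,  0.43519036,  0.02496971,  1.57409527, -0.01159088,
        1.13395129, -0.07509082]), 'dq': array([-0.00060515, -0.00038476,  0.00062938,  0.00021573,  0.0004    ,
       -0.00027892, -0.00217297]), 'joint_efforts': array([-4.69434667e-05, -6.67845654e+01,  9.84241515e-01, -3.14465153e+01,
       -6.07768586e-02,  4.28887631e-02,  1.23529690e-04]), 'position': array([ 0.24357076, -0.57499585,  0.19266592]), 'ee_rot': array([ 0.90990535,  1.37389708, -0.90874483]), 'force': array([-0.51057746,  0.00559912, -0.46708682]), 'ft_torque': array([0.03785319, 0.02451438, 0.00582078]), 'width': 0.9990327928388963}
scene {'camera_matrix': array([[462.22595067,   0.        , 251.7416371 ],
       [  0.        , 462.22595067, 192.70386358],
       [  0.        ,   0.        ,   1.        ]]), 'position': array([ 1.03325274, -0.38292185,  0.85783574]), 'orientation': array([0.60916337, 0.3025652 , 0.85684767])}
top {'camera_matrix': array([[433.99958762,   0.        , 256.24079709],
       [  0.        , 433.99958762, 193.37398322],
       [  0.        ,   0.        ,   1.        ]]), 'position': array([0.36976082, 0.0042201 , 0.98204094]), 'orientation': array([ 0.11990578, -0.13058345, -1.57165144])}
{'camera_matrix': array([[280.58332605,   0.        , 257.80671152],
       [  0.        , 280.58332605, 189.14382964],
       [  0.        ,   0.        ,   1.        ]]), 'T_tool_cam': array([[ 5.26854723e-04,  2.67759787e-01, -9.63485557e-01,
        -1.90958642e-01],
       [ 3.20912576e-04,  9.63485596e-01,  2.67759973e-01,
         7.14597724e-02],
       [ 9.99999810e-01, -4.50265239e-04,  4.21689454e-04,
         9.69959655e-04],
       [ 0.00000000e+00,  0.00000000e+00,  0.00000000e+00,
         1.00000000e+00]])}
```

View pics/top0.png

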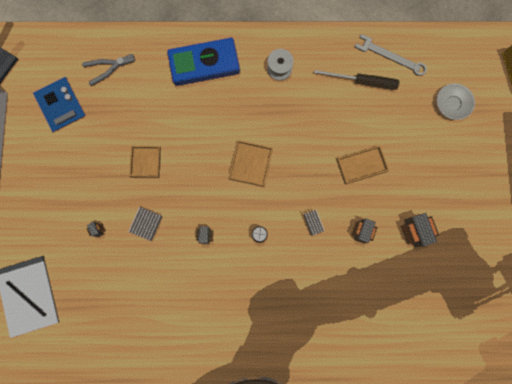

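View pics/scene0.png

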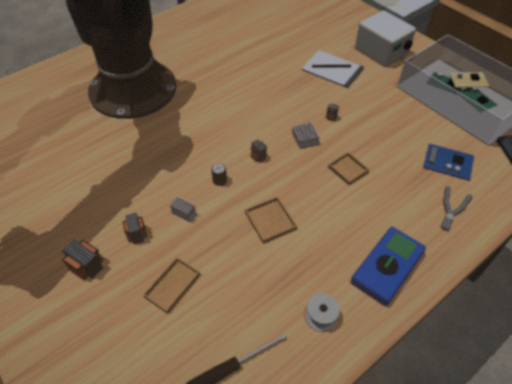

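```bash
cat > h.py <<'E'
from cell import arm, optics, finder
import numpy as np, cv2
from scipy.spatial.transform import Rotation as R
def shot(n,save=None):
    s=arm.observe(); im,d=optics.get_image(n); c=optics.get_calibration(n); K=c["camera_matrix"]
    if n=="wrist":
        T=np.eye(4);T[:3,:3]=R.from_rotvec(s["ee_rot"]).as_matrix();T[:3,3]=s["position"]; T=T@c["T_tool_cam"]
    else:
        T=np.eye(4);T[:3,:3]=R.from_rotvec(c["orientation"]).as_matrix();T[:3,3]=c["position"]
    if save: cv2.imwrite("pics/"+save,im[:,:,::-1])
    v,u=np.mgrid[:384,:512]
    P=np.stack([(u-K[0,2])/K[0,0]*d,-(v-K[1,2])/K[1,1]*d,-d],-1)@T[:3,:3].T+T[:3,3]
    P[d==0]=np.nan
    return im,d,P,K,T
def ray(K,T,uv,z):
    r=T[:3,:3]@np.array([(uv[0]-K[0,2])/K[0,0],-(uv[1]-K[1,2])/K[1,1],-1]); return T[:3,3]+r*(z-T[2,3])/r[2]
E
python3 - <<'E'
from h import *
im,d,P,K,T=shot("top")
print("table z", np.nanmedian(P[250:300,100:200,2]))
for n in ["transformer_large","transformer_medium","transformer_small","transformer_tiny","tray_big","tray_compact","tray_long","heatsink_wide","heatsink_slim","capacitor"]:
    for r in finder.regions_of("top",n)[:2]:
        m=r["region"]; p=P[m]; p=p[np.isfinite(p[:,2])]
        zt=np.percentile(p[:,2],95); q=p if "tray" in n else p[p[:,2]>zt-0.012]
        rc=cv2.minAreaRect((q[:,:2]*1000).astype(np.float32))
        print(n,round(r["confidence"],2),r["bbox"],"ztop",zt.round(3),"med",np.median(q[:,:2],0).round(3),"rect",np.round(rc[0],0),np.round(rc[1],0),round(rc[2],1))
    pl=finder.place_of("top",n)[:1]
    if pl: print("   place",ray(K,T,pl[0]["xy"],0).round(3),round(pl[0]["confidence"],2))
E
```

```text
table z 0.0004522377163420632
transformer_large 0.76 [401.3, 215.0, 35.3, 32.9] ztop 0.059 med [ 0.44  -0.359] rect [ 440. -361.] [65. 57.] 17.8
   place [ 0.441 -0.357  0.   ] 0.84
transformer_medium 0.97 [350.6, 218.0, 25.8, 26.9] ztop 0.051 med [ 0.439 -0.239] rect [ 439. -240.] [42. 48.] 67.9
   place [ 0.439 -0.238  0.   ] 0.73
transformer_small 0.82 [194.3, 225.4, 18.2, 18.7] ztop 0.047 med [0.43  0.111] rect [430. 112.] [33. 35.] 89.2
transformer_small 0.17 [135.1, 206.7, 29.7, 38.6] ztop 0.03 med [0.457 0.244] rect [457. 244.] [51. 60.] 67.8
   place [0.431 0.112 0.   ] 0.52
transformer_tiny 0.51 [89.4, 223.7, 14.8, 11.7] ztop 0.043 med [0.444 0.349] rect [445. 351.] [27. 26.] 29.0
   place [0.44  0.353 0.   ] 0.75
tray_big 0.57 [228.0, 142.4, 45.3, 43.0] ztop 0.015 med [0.598 0.011] rect [600.  11.] [88. 98.] 77.0
   place [0.605 0.009 0.   ] 0.97
tray_compact 0.94 [127.0, 144.5, 34.0, 37.4] ztop 0.016 med [0.602 0.254] rect [603. 254.] [73. 80.] 89.1
   place [0.598 0.256 0.   ] 0.95
tray_long 0.73 [336.6, 143.8, 53.3, 40.8] ztop 0.015 med [ 0.594 -0.248] rect [ 593. -248.] [ 63. 106.] 16.7
   place [ 0.599 -0.247  0.   ] 0.98
heatsink_wide 0.84 [134.3, 207.8, 30.0, 35.0] ztop 0.03 med [0.458 0.244] rect [458. 244.] [51. 58.] 68.7
   place [0.457 0.236 0.   ] 0.76
heatsink_slim 0.73 [301.9, 213.9, 26.0, 19.3] ztop 0.038 med [ 0.458 -0.129] rect [ 458. -129.] [49. 27.] 21.9
   place [ 0.452 -0.12   0.   ] 0.76
capacitor 0.46 [254.5, 225.2, 15.1, 17.6] ztop 0.05 med [ 0.432 -0.01 ] rect [432.  -9.] [32. 32.] 45.6
   place [ 0.433 -0.018  0.   ] 0.63
```

```bash
cat >> h.py <<'E'
def go(x,y,z,adeg,s=None,half=True):
    """print shift(mm) and turn(deg) for the tool to reach TCP (x,y,z), pointing down, jaw axis at adeg (mod 180)"""
    s=s or arm.observe(); Rc=R.from_rotvec(s["ee_rot"]); 
    sh=Rc.inv().apply(np.array([x,y,z])-s["position"])*1000
    out=[]
    for k in (0,180):
        a=np.radians(adeg+k); zt=np.array([np.cos(a),np.sin(a),0]); xt=np.array([0,0,-1.]); yt=np.cross(zt,xt)
        rv=(Rc.inv()*R.from_matrix(np.stack([xt,yt,zt],1))).as_rotvec(degrees=True); out.append(rv)
    out.sort(key=np.linalg.norm)
    zc=Rc.as_matrix()[:,2]
    print("shift",sh.round(1),"turn",out[0].round(2),"| alt",out[1].round(1),"| now",s["position"].round(4),"jaw",round(np.degrees(np.arctan2(zc[1],zc[0])),1),"q7",s["joints"][6].round(2),"t",round(s["clock"],2))
def rect(p,name=""):
    q=(p[:,:2]*1000).astype(np.float32); rc=cv2.minAreaRect(q); (w,h),a=rc[1],rc[2]
    if w<h: w,h,a=h,w,a+90
    print(name,"centre",np.round(rc[0],1),"size",round(w,1),round(h,1),"long axis deg",round(((a+90)%180)-90,1),"n",len(p)); return rc[0],a
E
python3 - <<'E'
from h import *
go(0.44,-0.36,0.16,0)
im,d,P,K,T=shot("top")
for n,c,z in [("L",(.44,-.36),.052),("M",(.439,-.239),.044),("S",(.43,.111),.04),("T",(.444,.35),.037)]:
    m=(np.hypot(P[...,0]-c[0],P[...,1]-c[1])<.05)&(P[...,2]>z); rect(P[m],n)
E
```

```text
shift [  33.4  264.7 -121.9] turn [-67.04  -0.     0.  ] | alt [113.   0.   0.] | now [ 0.2438 -0.5755  0.1934] jaw -67.0 q7 -0.08 t 1.15
L centre [ 438.9 -360.6] size 69.0 50.1 long axis deg 31.9 n 477
M centre [ 438.9 -240.5] size 48.3 38.3 long axis deg -19.9 n 260
S centre [430.3 110.9] size 34.5 30.2 long axis deg -0.2 n 161
T centre [445.1 351.3] size 28.7 24.6 long axis deg 27.5 n 110
```

Call:
send_rows --rows '[[[10,50,-30,-8,0,0,100],[20,100,-60,-16,0,0,100],[33,150,-90,-24,0,0,100],[33,200,-122,-32,0,0,100],[33,265,-122,-40,0,0,100],[33,265,-122,-48,0,0,100],[33,265,-122,-56,0,0,100],[33,265,-122,-64,0,0,100]]]'

```text
clock: 2.0
position: [0.442, -0.3581, 0.1604]
ee_rot: [0.034, 1.57, -0.034]
force: [-0.0, -0.5, -0.0]
width: 0.999
```

Run:
```python
from h import *
go(0.44,-0.36,0.13,30)
im,d,P,K,T=shot("wrist","w1.png")
m=(np.hypot(P[...,0]-.44,P[...,1]+.36)<.06)
rect(P[m&(P[...,2]>.05)],"L>50"); rect(P[m&(P[...,2]>.053)],"L>53"); rect(P[m&(P[...,2]>.02)],"L all")
c=(.439,-.239); m=(np.hypot(P[...,0]-c[0],P[...,1]-c[1])<.05); rect(P[m&(P[...,2]>.044)],"M")
```

```text
shift [30.4 -2.  -1.9] turn [-3.249e+01  3.000e-02 -1.000e-02] | alt [147.5  -0.   -0. ] | now [ 0.442  -0.3581  0.1604] jaw -2.5 q7 0.41 t 2.0
L>50 centre [ 440.5 -359.1] size 119.0 71.0 long axis deg -3.8 n 56795
L>53 centre [ 440.7 -357. ] size 119.0 66.8 long axis deg -3.8 n 56744
L all centre [ 440.4 -361.1] size 119.0 74.9 long axis deg -3.8 n 57798
M centre [ 437.2 -242.4] size 48.0 38.9 long axis deg -20.1 n 1264
```

View pics/w1.png

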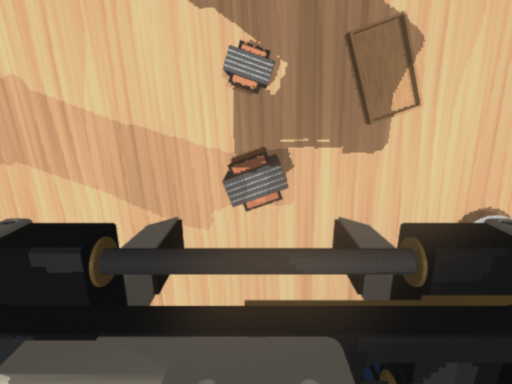

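```bash
cat >> h.py <<'E'
def fit(P,c,zt,r=.05,name=""):
    m=(np.hypot(P[...,0]-c[0],P[...,1]-c[1])<r)
    for lo in (zt-.008,zt-.005,zt-.003): rect(P[m&(P[...,2]>lo)&(P[...,2]<zt+.006)],f"{name}>{lo:.3f}")
E
python3 - <<'E'
from h import *
im,d,P,K,T=shot("wrist")
fit(P,(.44,-.36),.056,.05,"L"); fit(P,(.439,-.239),.048,.05,"M")
for n in ("transformer_large","transformer_medium"):
    for r in finder.regions_of("wrist",n)[:1]:
        print(n,r["confidence"],r["bbox"])
cv2.imwrite("pics/w1c.png",cv2.resize(im[20:220,180:440],None,fx=3,fy=3,interpolation=cv2.INTER_NEAREST)[:,:,::-1])
r=P[15:130,340:430]; q=r[(r[...,2]>.010)&(r[...,2]<.02)]; rect(q,"tray_long rim")
E
```

```text
L>0.048 centre [ 438.3 -364. ] size 65.9 55.2 long axis deg 17.9 n 1805
L>0.051 centre [ 438.3 -364. ] size 65.9 55.2 long axis deg 18.2 n 1767
L>0.053 centre [ 438.4 -364. ] size 65.9 32.6 long axis deg 17.6 n 1731
M>0.040 centre [ 437.1 -242.4] size 47.8 41.7 long axis deg -20.4 n 1365
M>0.043 centre [ 437.1 -242.2] size 47.7 39.0 long axis deg -20.9 n 1277
M>0.045 centre [ 437.2 -242.3] size 47.9 38.7 long axis deg -20.2 n 1251
transformer_large 0.91 [224.4, 147.9, 63.9, 62.1]
transformer_medium 0.89 [224.2, 36.7, 51.2, 52.5]
tray_long rim centre [ 591.  -249.1] size 104.3 63.1 long axis deg -73.4 n 1148
```

View pics/w1c.png

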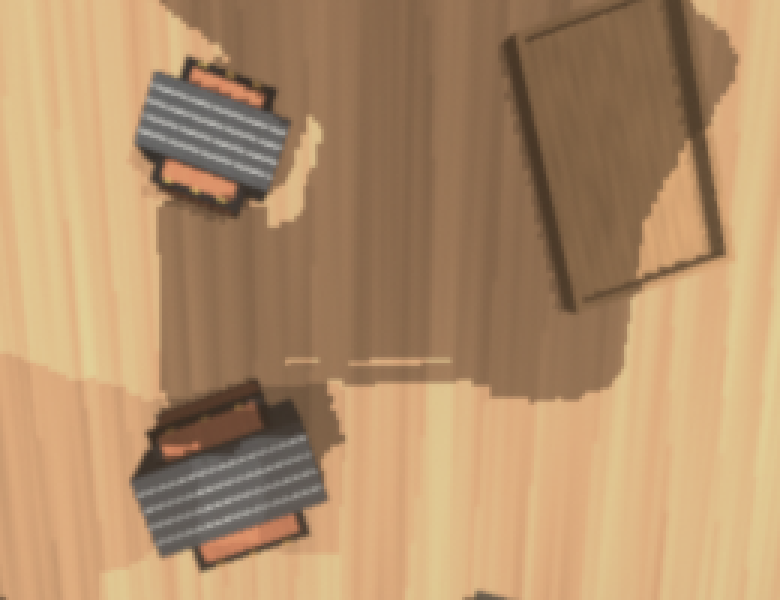

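Call:
send_rows --rows '[[[10,-3,-3,-8,0,0,100],[20,-5,-5,-16,0,0,100],[30,-5,-5,-20,0,0,100],[40,-5,-5,-20,0,0,100],[40,-5,-5,-20,0,0,100],[40,-5,-5,-20,0,0,100],[40,-5,-5,-20,0,0,100],[40,-5,-5,-20,0,0,100]]]'

```text
clock: 3.0
position: [0.4354, -0.3646, 0.121]
ee_rot: [-0.232, 1.558, 0.231]
force: [-0.1, -0.4, 0.9]
width: 0.997
```

Run:
```python
from h import *
im,d,P,K,T=shot("wrist","w2.png")
fit(P,(.44,-.36),.056,.05,"L")
go(0.4388,-0.363,0.022,17.7)
```

```text
L>0.048 centre [ 438.3 -363.7] size 65.8 55.1 long axis deg 18.8 n 2377
L>0.051 centre [ 438.3 -363.7] size 65.8 55.1 long axis deg 18.8 n 2322
L>0.053 centre [ 438.4 -363.9] size 65.9 32.5 long axis deg 17.7 n 2267
shift [98.9  0.6  3.7] turn [-0.77  0.03  0.05] | alt [ 1.792e+02  1.000e-01 -0.000e+00] | now [ 0.4353 -0.3646  0.1209] jaw 16.9 q7 0.72 t 3.05
```

View pics/w2.png

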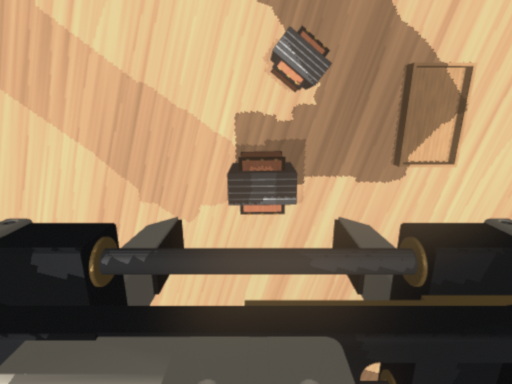

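Call:
send_rows --rows '[[[5,1,3,-1,0,0,100],[30,1,3,-1,0,0,100],[55,1,3,-1,0,0,100],[80,1,3,-1,0,0,100],[98,1,3,-1,0,0,100],[98,1,3,-1,0,0,100],[98,1,3,-1,0,0,40],[98,1,3,-1,0,0,40]]]' --grip_force 45

```text
clock: 3.85
position: [0.4384, -0.363, 0.0235]
ee_rot: [-0.247, 1.555, 0.245]
force: [0.3, 0.0, 0.4]
width: 0.871
```

Call:
send_rows --rows '[[[0,0,0,0,0,0,40],[0,0,0,0,0,0,40],[0,0,0,0,0,0,40],[-10,0,0,0,0,0,40],[-20,0,0,0,0,0,40],[-30,0,0,0,0,0,40],[-40,0,0,0,0,0,40],[-50,0,0,0,0,0,40]]]'

```text
clock: 4.65
position: [0.4377, -0.3628, 0.0736]
ee_rot: [-0.246, 1.556, 0.246]
force: [-0.7, -0.0, 0.7]
width: 0.402
```

Run:
```python
from h import *
go(0.6,-0.249+.26,0.13,77); go(.6,.011,.13,-13)
im,d,P,K,T=shot("wrist","w3.png")
```

```text
shift [-56.4 305.5 269.6] turn [-5.904e+01  0.000e+00  4.000e-02] | alt [121.   0.  -0.] | now [ 0.4377 -0.3628  0.0736] jaw 18.0 q7 0.7 t 4.65
shift [-56.4 305.5 269.6] turn [3.096e+01 3.000e-02 2.000e-02] | alt [-149.   -0.    0.] | now [ 0.4377 -0.3628  0.0736] jaw 18.0 q7 0.7 t 4.65
```

View pics/w3.png

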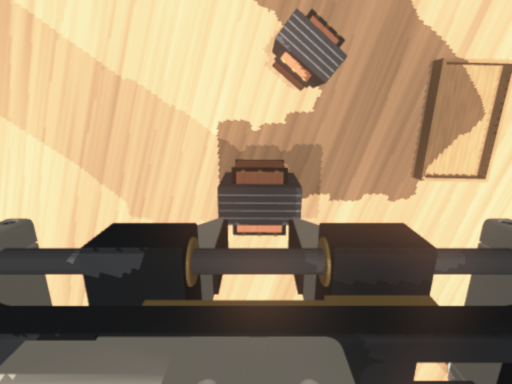

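Run:
```python
from h import *
im,d,P,K,T=shot("wrist")
Ti=np.linalg.inv(optics.get_calibration("wrist")["T_tool_cam"])
def pr(p):
    c=Ti[:3,:3]@np.array(p)+Ti[:3,3]; return K[0,0]*c[0]/-c[2]+K[0,2], K[1,1]*-c[1]/-c[2]+K[1,2]
print(pr([0,0,0]),pr([0,0,.018]),pr([0,.0095,.018]),pr([-.019,0,0.018]))
fit(P,(.44,-.363),.056,.05,"L")
for v in range(170,300,8): print(v,[tuple(P[v,u].round(3)) for u in (210,225,260,305)])
# to tool frame
for u,v in [(212,228),(212,240),(212,290),(308,230),(160,230),(160,290)]:
    print(u,v,d[v,u])
```

```text
(np.float64(258.4586615835863), np.float64(213.19316760594745)) (np.float64(283.3388078493189), np.float64(213.20074413248622)) (np.float64(283.6664844486019), np.float64(200.6917466961438)) (np.float64(285.8696501386472), np.float64(223.30103671234323))
L>0.048 centre [ 438.5 -364. ] size 66.2 55.8 long axis deg 17.2 n 3277
L>0.051 centre [ 438.5 -363.8] size 66.1 55.5 long axis deg 17.4 n 3169
L>0.053 centre [ 436.7 -358.2] size 66.1 43.6 long axis deg 17.4 n 3105
170 [(np.float64(0.389), np.float64(-0.362), np.float64(0.001)), (np.float64(0.403), np.float64(-0.358), np.float64(-0.0)), (np.float64(0.431), np.float64(-0.337), np.float64(0.051)), (np.float64(0.477), np.float64(-0.334), np.float64(-0.001))]
178 [(np.float64(0.391), np.float64(-0.37), np.float64(-0.001)), (np.float64(0.406), np.float64(-0.357), np.float64(0.031)), (np.float64(0.434), np.float64(-0.345), np.float64(0.045)), (np.float64(0.479), np.float64(-0.341), np.float64(0.001))]
186 [(np.float64(0.393), np.float64(-0.378), np.float64(-0.001)), (np.float64(0.409), np.float64(-0.357), np.float64(0.056)), (np.float64(0
[... 2913 characters left out ...]
474), np.float64(-0.465), np.float64(0.0)), (np.float64(0.457), np.float64(-0.357), np.float64(0.16))]
290 [(np.float64(0.419), np.float64(-0.374), np.float64(0.16)), (np.float64(0.44), np.float64(-0.486), np.float64(0.0)), (np.float64(0.477), np.float64(-0.475), np.float64(-0.001)), (np.float64(0.458), np.float64(-0.36), np.float64(0.161))]
298 [(np.float64(0.42), np.float64(-0.377), np.float64(0.161)), (np.float64(0.443), np.float64(-0.495), np.float64(0.001)), (np.float64(0.48), np.float64(-0.485), np.float64(-0.001)), (np.float64(0.46), np.float64(-0.364), np.float64(0.161))]
212 228 0.15330447
212 240 0.13916618
212 290 0.12720032
308 230 0.14910594
160 230 0.08728172
160 290 0.07960406
```

Run:
```python
from h import *
im,d,P,K,T=shot("scene")
cv2.imwrite("pics/s1.png",cv2.resize(im[170:320,0:200],None,fx=4,fy=4)[:,:,::-1])
m=(np.hypot(P[...,0]-.438,P[...,1]+.363)<.08)&(P[...,2]>.058)
q=P[m]; print(np.histogram(q[:,2],bins=np.arange(.055,.2,.01)))
Ti=np.linalg.inv(T)
for z in (.0736,.0926,.118):
    c=Ti[:3,:3]@np.array([.4377,-.3628,z])+Ti[:3,3]; print(K[0,0]*c[0]/-c[2]+K[0,2], K[1,1]*-c[1]/-c[2]+K[1,2])
```

```text
(array([ 20,   0,   0,   0,   0,   0,   0,   0,   2,  23,   0,   1,  52,
       252]), array([0.055, 0.065, 0.075, 0.085, 0.095, 0.105, 0.115, 0.125, 0.135,
       0.145, 0.155, 0.165, 0.175, 0.185, 0.195]))
74.9213544961062 245.77412202291072
71.87284533586785 240.68703222540358
67.63477408706717 233.61490356261925
```

View pics/s1.png

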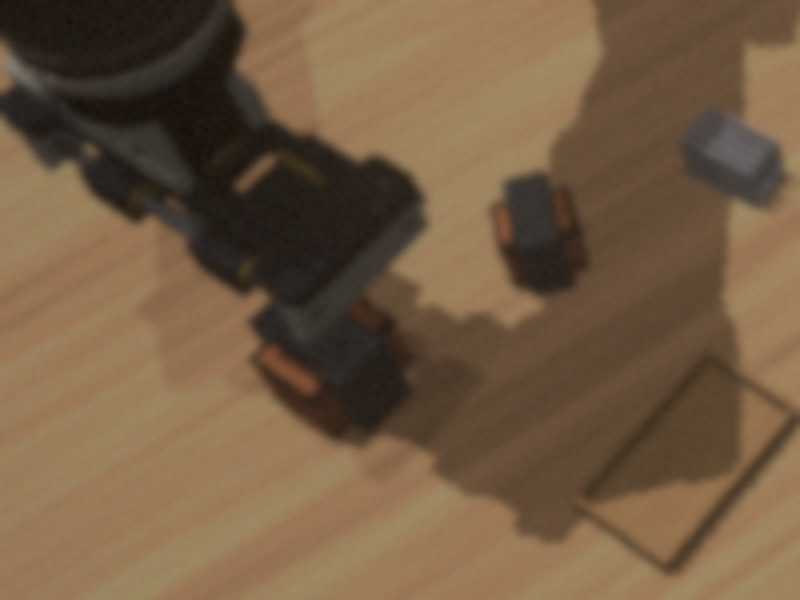

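Run:
```python
from h import *
im,d,P,K,T=shot("scene")
for v in range(230,262,2): print(v,[tuple((P[v,u]*1000).round(0).astype(int)) if d[v,u]>0 else None for u in (66,70,74,78,82,88,94)])
Ti=np.linalg.inv(T)
a=np.radians(18)
for z in (.074,.093,.118):
  for j in (-.018,.018,.037):
    c=Ti[:3,:3]@np.array([.4377+j*np.cos(a),-.3628+j*np.sin(a),z])+Ti[:3,3]; print(z,j,K[0,0]*c[0]/-c[2]+K[0,2], K[1,1]*-c[1]/-c[2]+K[1,2])
cv2.imwrite("pics/s2.png",cv2.resize(im[210:280,40:120],None,fx=8,fy=8,interpolation=cv2.INTER_CUBIC)[:,:,::-1])
```

```text
230 [(np.int64(508), np.int64(-364), np.int64(215)), (np.int64(512), np.int64(-359), np.int64(216)), (np.int64(514), np.int64(-354), np.int64(213)), (np.int64(520), np.int64(-349), np.int64(215)), (np.int64(525), np.int64(-344), np.int64(215)), (np.int64(529), np.int64(-336), np.int64(213)), (np.int64(526), np.int64(-327), np.int64(201))]
232 [(np.int64(511), np.int64(-366), np.int64(215)), (np.int64(514), np.int64(-361), np.int64(213)), (np.int64(520), np.int64(-356), np.int64(215)), (np.int64(524), np.int64(-351), np.int64(215)), (np.int64(526), np.int64(-345), np.int64(213)), (np.int64(532), np.int64(-338), np.int64(212)), (np.int64(520), np.int64(-328), np.int64(188))]
234 [(np.int64(514), np.int64(-368), np.int64(213)), (np.int64(519), np.int64(-363), np.int64(215)), (np.int64(523), np.int64(-358), np.int64(215)), (np.int64(526), np.int64(-352), np.int64(213)), (np.int64(531), np.int64(-347), np.int64(214)), (np.int64(531), np.int64(-339), np.int64(207)), (np.int64(520), np.int64(-329), np.int64(183))]
236 [(np.int64(518), np.int64(-370), np.int64(215)), (np.int64(522), np.int64
[... 4005 characters left out ...]
int64(-384), np.int64(46)), (np.int64(445), np.int64(-378), np.int64(44)), (np.int64(458), np.int64(-372), np.int64(55)), (np.int64(465), np.int64(-366), np.int64(58)), (np.int64(469), np.int64(-357), np.int64(53)), (np.int64(468), np.int64(-347), np.int64(41))]
0.074 -0.018 68.47571118387268 241.44700247965844
0.074 0.018 81.32708873377538 249.9476335893622
0.074 0.037 88.25101992757402 254.52751498175806
0.093 -0.018 65.339866362267 236.3208582170118
0.093 0.018 78.36428640751271 244.89394821295917
0.093 0.037 85.38387366452315 249.5144651403692
0.118 -0.018 61.051650151942965 229.3109402605852
0.118 0.018 74.31054743300359 237.9794398795351
0.118 0.037 81.45988761580952 242.65358821454947
```

View pics/s2.png

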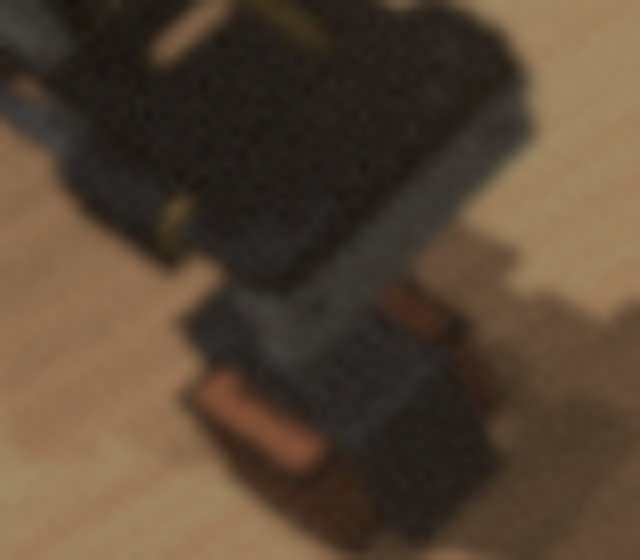

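Run:
```python
from h import *
im,d,P,K,T=shot("wrist")
s=arm.observe(); Rc=R.from_rotvec(s["ee_rot"]); Q=Rc.inv().apply((P.reshape(-1,3)-s["position"])).reshape(P.shape)*1000
for v in range(206,300,6): print(v,[tuple(Q[v,u].round(0).astype(int).tolist()) if d[v,u]>0 else 0 for u in (100,150,180,200,208,216,222,228,290,300,310,316)])
cv2.imwrite("pics/w4.png",cv2.resize(im[150:310,150:370],None,fx=3.5,fy=3.5,interpolation=cv2.INTER_CUBIC)[:,:,::-1])
```

```text
206 [(73, -20, -157), (72, -20, -107), (73, -20, -78), (72, -20, -57), (72, -20, -50), (73, -20, -42), (18, -1, -28), (17, -1, -24), (16, 0, 25), (16, 0, 33), (72, -20, 52), (71, -19, 57)]
212 [(72, -26, -158), (73, -26, -108), (72, -26, -78), (72, -26, -58), (73, -26, -50), (72, -26, -42), (16, -6, -28), (16, -5, -24), (17, -6, 25), (16, -6, 33), (73, -26, 52), (72, -26, 58)]
218 [(73, -33, -159), (73, -33, -109), (72, -32, -78), (73, -33, -58), (73, -33, -50), (73, -33, -42), (-35, 9, -22), (17, -11, -24), (17, -11, 25), (16, -11, 33), (73, -33, 52), (72, -32, 58)]
224 [(71, -39, -159), (-105, 35, -36), (-105, 35, -26), (-44, 10, -33), (-43, 9, -29), (-45, 10, -24), (-40, 8, -21), (17, -16, -24), (-41, 8, 18), (-44, 9, 24), (-44, 10, 29), (72, -39, 58)]
230 [(73, -46, -161), (-109, 35, -35), (-109, 35, -25), (-53, 10, -31), (-52, 9, -27), (-52, 9, -23), (-49, 8, -20), (73, -46, -31), (-46, 7, 18), (-54, 10, 22), (-53, 10, 28), (-53, 10, 31)]
236 [0, (-114, 35, -33), (-115, 35, -23), (-61, 10, -30), (-59, 9, -26), (-60, 10, -22), (-58, 8, -19), (73, -52, -31), (-45, 2, 18), (-60, 9,
[... 1327 characters left out ...]
, -19), (72, -101, -39), (72, -101, -32), (74, -102, 34), (-80, -2, 19), (-95, 8, 20), (-104, 14, 20)]
284 [(-123, 24, -45), (-123, 24, -31), (-124, 25, -22), (-103, 11, -21), (-90, 2, -21), (-79, -6, -20), (72, -108, -39), (73, -109, -32), (73, -109, 34), (-80, -5, 19), (-96, 6, 20), (-106, 13, 20)]
290 [(-124, 23, -44), (-122, 22, -31), (-123, 23, -22), (-104, 9, -21), (-90, -1, -21), (-80, -8, -20), (72, -115, -39), (72, -116, -33), (73, -116, 35), (-81, -7, 19), (-96, 3, 20), (-105, 10, 20)]
296 [(-122, 20, -46), (-123, 21, -31), (-122, 20, -23), (-104, 7, -21), (-91, -3, -21), (72, -123, -46), (72, -124, -39), (73, -124, -33), (73, -124, 35), (73, -124, 46), (-95, 0, 20), (-106, 8, 20)]
```

View pics/w4.png

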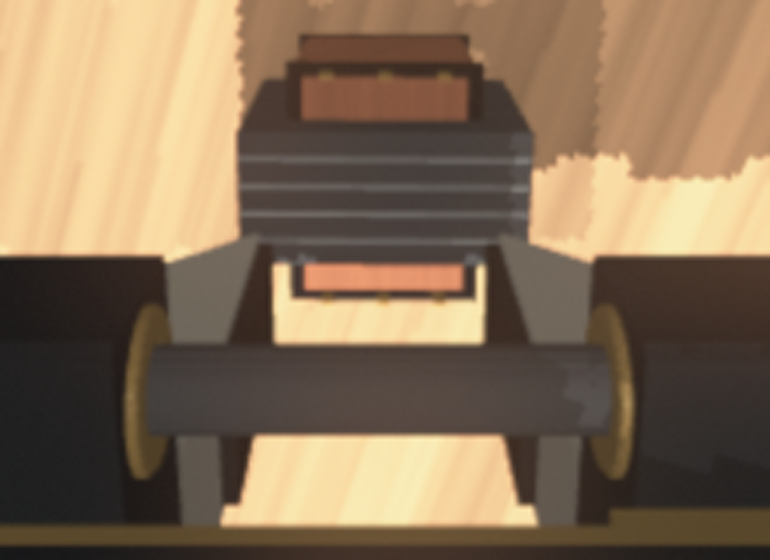

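Call:
send_rows --rows '[[[-30,0,0,0,0,0,0],[-30,0,0,0,0,0,0],[-30,0,0,0,0,0,0],[-30,0,0,0,0,0,0],[-30,0,0,0,0,0,0],[-30,0,0,0,0,0,0],[-30,0,0,0,0,0,0],[-30,0,0,0,0,0,0]]]'

```text
clock: 5.7
position: [0.4375, -0.3626, 0.1022]
ee_rot: [-0.246, 1.557, 0.246]
force: [0.6, 0.2, 0.1]
width: 0.01
```

```bash
cat > tip.py <<'E'
from h import *
def tip():
    im,d,P,K,T=shot("wrist")
    s=arm.observe(); Rc=R.from_rotvec(s["ee_rot"]); Q=Rc.inv().apply((P.reshape(-1,3)-s["position"])).reshape(P.shape)*1000
    Q=Q[:250]
    m=(Q[...,0]<20)&(Q[...,0]>-80)&(abs(Q[...,2])<70)&(Q[...,1]>-15)&(P[:250,:,2]>.065)
    q=Q[m]; x=np.percentile(q[:,0],[100,99.5,98,95]); print("width",s["width"],"tip tool x",x.round(1), "n",len(q)); 
    t=q[q[:,0]>x[1]-4]; print(t[:8].round(0).tolist()); return im
if __name__=="__main__":
    cv2.imwrite("pics/w5.png",tip()[:,:,::-1])
E
python3 tip.py
```

```text
width 0.007573675574864844 tip tool x [-32.5 -32.7 -34.1 -34.9] n 457
[[-33.0, 10.0, -4.0], [-33.0, 10.0, -3.0], [-32.0, 10.0, 2.0], [-34.0, 10.0, 3.0], [-35.0, 10.0, -6.0], [-34.0, 10.0, -5.0], [-34.0, 10.0, -5.0], [-35.0, 10.0, -4.0]]
```

View pics/w5.png

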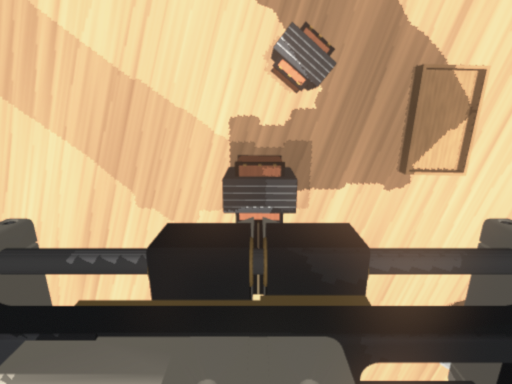

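Call:
send_rows --rows '[[[0,0,1,0,0,0,100],[0,0,1,0,0,0,100],[0,0,1,0,0,0,100],[0,0,1,0,0,0,100],[0,0,1,0,0,0,100],[25,0,1,0,0,0,100],[50,0,1,0,0,0,100],[60,0,1,0,0,0,100]]]'

```text
clock: 6.55
position: [0.4373, -0.3617, 0.0405]
ee_rot: [-0.245, 1.559, 0.248]
force: [-1.6, 0.9, -0.0]
width: 0.649
```

```bash
cat > v.py <<'E'
import sys
from h import *
im,*_=shot(sys.argv[1],sys.argv[2]); s=arm.observe()
print(s["position"].round(4),s["width"].round(3),s["force"].round(1),s["clock"])
E
python3 v.py wrist w6.png; python3 -c "
from tip import *
tip(); go(.4388,-.363,-.010,17.7)"
```

```text
width 0.7363882427592795 tip tool x [-30.9 -32.  -33.4 -35.3] n 2312
[[-33.0, 11.0, -36.0], [-32.0, 11.0, -35.0], [-31.0, 10.0, 34.0], [-31.0, 10.0, 34.0], [-34.0, 10.0, -38.0], [-33.0, 10.0, -38.0], [-34.0, 10.0, -37.0], [-33.0, 10.0, -36.0]]
shift [51.2 -1.7  0.8] turn [ 0.27 -0.09 -0.13] | alt [-1.797e+02  2.000e-01 -1.000e-01] | now [ 0.4376 -0.3618  0.0412] jaw 18.0 q7 0.68 t 6.65Traceback (most recent call last):
  File "v.py", line 4, in <module>
    print(s["position"].round(4),s["width"].round(3),s["force"].round(1),s["clock"])
                                 ^^^^^^^^^^^^^^^^
AttributeError: 'float' object has no attribute 'round'
```

View pics/w6.png

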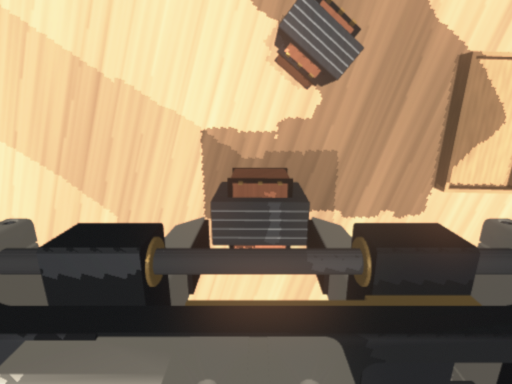

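Call:
send_rows --rows '[[[0,-1,1,0,0,0,100],[0,-2,1,0,0,0,100],[0,-2,1,0,0,0,100],[10,-2,1,0,0,0,100],[25,-2,1,0,0,0,100],[40,-2,1,0,0,0,100],[51,-2,1,0,0,0,100],[51,-2,1,0,0,0,100]]]'

```text
clock: 7.45
position: [0.439, -0.3633, -0.0102]
ee_rot: [-0.245, 1.559, 0.248]
force: [-0.7, -0.1, 0.4]
width: 0.999
```

Call:
send_rows --rows '[[[0,0,0,0,0,0,40],[0,0,0,0,0,0,40],[0,0,0,0,0,0,40],[0,0,0,0,0,0,40],[0,0,0,0,0,0,40],[0,0,0,0,0,0,40],[0,0,0,0,0,0,40],[-3,0,0,0,0,0,40]]]' --grip_force 45

```text
clock: 8.25
position: [0.4395, -0.3636, -0.006]
ee_rot: [-0.245, 1.558, 0.247]
force: [0.5, -0.0, -5.9]
width: 0.715
```

Call:
send_rows --rows '[[[-20,0,0,0,0,0,40],[-45,0,0,0,0,0,40],[-70,20,20,4,0,0,40],[-90,60,50,10,0,0,40],[-90,100,90,18,0,0,40],[-90,150,130,26,0,0,40],[-90,190,180,30,0,0,40],[-90,210,220,30,0,0,40]]]'

```text
clock: 9.05
position: [0.564, -0.1186, 0.084]
ee_rot: [0.167, 1.567, -0.166]
force: [1.6, -1.5, -5.9]
width: 0.715
```

```bash
sed -i 's/s\["width"\].round(3)/round(s["width"],3)/' v.py
cat >> h.py <<'E'
def tray(P,c,r=.075,name="",lo=.009):
    m=(np.hypot(P[...,0]-c[0],P[...,1]-c[1])<r)&(P[...,2]>lo)&(P[...,2]<.02); return rect(P[m],name)
E
python3 v.py wrist w7.png
python3 - <<'E'
from h import *
im,d,P,K,T=shot("wrist")
tray(P,(.6,.011),.075,"big"); tray(P,(.6,.011),.075,"big",.011)
go(.6,.01,.09,-13)
E
```

```text
[ 0.5711 -0.108   0.0848] 0.72 [ 9.9 10.  -3.9] 9.1
big centre [595.3   8.4] size 92.4 84.0 long axis deg -12.7 n 1736
big centre [595.3   8.4] size 92.4 84.0 long axis deg -12.7 n 1564
shift [ -4.6 124.9   6.3] turn [ 1.6   0.14 -0.35] | alt [-178.4    0.6    0.2] | now [ 0.5692 -0.1111  0.0846] jaw -11.4 q7 -0.25 t 9.15
```

View pics/w7.png

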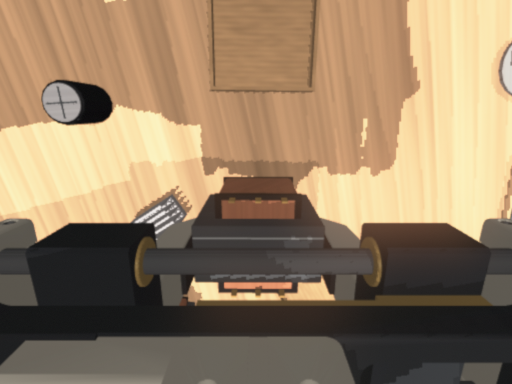

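```bash
cat >> h.py <<'E'
def held(P,s,topx,name="held"):
    """rect of held object top in tool y,z; topx= approx tool x of its top"""
    Q=R.from_rotvec(s["ee_rot"]).inv().apply((P.reshape(-1,3)-s["position"]))
    m=(abs(Q[:,0]-topx)<.006)&(abs(Q[:,1])<.03)&(abs(Q[:,2])<.04)
    q=Q[m]; print("topx",np.median(q[:,0]).round(4)); rect(q[:,1:],name+" (tool y,z)")
E
python3 - <<'E'
from h import *
s=arm.observe(); im,d,P,K,T=shot("wrist")
tray(P,(.596,.008),.075,"big")
Q=R.from_rotvec(s["ee_rot"]).inv().apply((P.reshape(-1,3)-s["position"])).reshape(P.shape)*1000
for v in range(170,300,10): print(v,[Q[v,u].round(0).tolist() for u in (200,225,259,290,316)])
go(.595,.008,.09,-12.7)
E
```

```text
big centre [595.    7.1] size 92.4 81.3 long axis deg -12.8 n 1271
170 [[84.0, 14.0, -58.0], [84.0, 14.0, -33.0], [85.0, 14.0, 1.0], [85.0, 14.0, 32.0], [86.0, 14.0, 58.0]]
180 [[84.0, 4.0, -58.0], [-20.0, 29.0, -21.0], [-22.0, 30.0, 1.0], [-17.0, 29.0, 21.0], [85.0, 4.0, 59.0]]
190 [[86.0, -7.0, -59.0], [-46.0, 30.0, -18.0], [-45.0, 30.0, 1.0], [-45.0, 30.0, 17.0], [85.0, -6.0, 59.0]]
200 [[83.0, -17.0, -59.0], [-54.0, 27.0, -17.0], [-58.0, 29.0, 1.0], [-54.0, 27.0, 17.0], [85.0, -17.0, 60.0]]
210 [[83.0, -28.0, -60.0], [-53.0, 21.0, -17.0], [-54.0, 22.0, 1.0], [-54.0, 22.0, 17.0], [85.0, -28.0, 61.0]]
220 [[-56.0, 17.0, -30.0], [-55.0, 17.0, -17.0], [-56.0, 17.0, 1.0], [-55.0, 17.0, 17.0], [-55.0, 17.0, 30.0]]
230 [[-63.0, 14.0, -28.0], [-63.0, 15.0, -16.0], [-64.0, 15.0, 1.0], [-63.0, 15.0, 16.0], [-64.0, 15.0, 29.0]]
240 [[-63.0, 9.0, -29.0], [-63.0, 9.0, -16.0], [-63.0, 9.0, 1.0], [-63.0, 9.0, 16.0], [-63.0, 9.0, 29.0]]
250 [[-113.0, 30.0, -18.0], [-113.0, 30.0, -10.0], [-112.0, 30.0, 0.0], [-112.0, 29.0, 10.0], [-113.0, 30.0, 18.0]]
260 [[-116.0, 28.0, -17.0], [-116.0, 28.0, -10.0], [-116.0, 28.0, 0.0], [-115.0, 28.0, 10.0], [-116.0, 28.0, 17.0]]
270 [[-116.0, 25.0, -17.0], [-116.0, 25.0, -10.0], [-116.0, 25.0, 0.0], [-116.0, 25.0, 10.0], [-117.0, 25.0, 17.0]]
280 [[-64.0, -13.0, -30.0], [-64.0, -13.0, -17.0], [-64.0, -13.0, 1.0], [-64.0, -13.0, 17.0], [-63.0, -13.0, 30.0]]
290 [[84.0, -124.0, -65.0], [-53.0, -27.0, -18.0], [-55.0, -25.0, 1.0], [-54.0, -26.0, 18.0], [82.0, -122.0, 65.0]]
shift [ -5.6 126.8   3. ] turn [ 1.12  0.   -0.16] | alt [-178.9    0.3    0. ] | now [ 0.5666 -0.1156  0.084 ] jaw -11.6 q7 -0.24 t 9.2
```

Call:
send_rows --rows '[[[0,30,1,1,0,0,40],[0,60,2,1,0,0,40],[0,95,3,1,0,0,40],[0,126,3,1,0,0,40],[10,126,3,1,0,0,40],[30,126,3,1,0,0,40],[45,126,3,1,0,0,40],[45,126,3,1,0,0,40]]]'

```text
clock: 10.0
position: [0.5913, -0.0, 0.0367]
ee_rot: [0.178, 1.569, -0.181]
force: [-0.0, -0.2, -5.0]
width: 0.717
```

```bash
python3 v.py wrist w8.png
python3 - <<'E'
from h import *
go(.5952,.0084,-.005,-12.7)
E
```

```text
[5.924e-01 3.000e-04 3.810e-02] 0.716 [-0.2 -0.1 -6.2] 10.05
shift [43.1  8.6  1.1] turn [-0.38 -0.19  0.07] | alt [1.796e+02 1.000e-01 3.000e-01] | now [5.924e-01 3.000e-04 3.810e-02] jaw -13.1 q7 -0.49 t 10.05
```

View pics/w8.png

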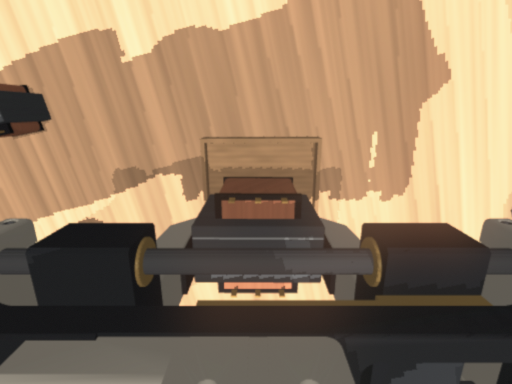

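Call:
send_rows --rows '[[[0,8,1,0,0,0,40],[0,8,1,0,0,0,40],[10,8,1,0,0,0,40],[20,8,1,0,0,0,40],[28,8,1,0,0,0,40],[34,8,1,0,0,0,40],[39,8,1,0,0,0,40],[39,8,1,0,0,0,40]]]'

```text
clock: 10.85
position: [0.5963, 0.0089, -0.0005]
ee_rot: [0.178, 1.565, -0.179]
force: [0.2, -0.1, -6.5]
width: 0.711
```

```bash
python3 v.py wrist w9.png
python3 - <<'E'
from h import *
go(.5952,.0084,-.005,-12.7)
E
```

```text
[0.5966 0.0089 0.    ] 0.714 [-0.2 -0.5 -6. ] 10.9
shift [ 5.  -0.8 -1.3] turn [-0.34 -0.04  0.01] | alt [1.797e+02 0.000e+00 1.000e-01] | now [0.5966 0.0089 0.    ] jaw -13.0 q7 -0.53 t 10.9
```

View pics/w9.png

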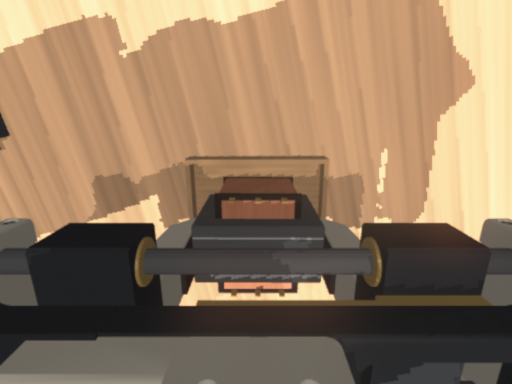

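Transformer top (256,235) sits inside the tray (190–326). Lower in 2 mm steps to contact.

Call:
send_rows --rows '[[[1,0,-1,0,0,0,40],[2,0,-1,0,0,0,40],[3,0,-1,0,0,0,40],[4,0,-1,0,0,0,40],[5,0,-1,0,0,0,40],[6,0,-1,0,0,0,40],[6,0,-1,0,0,0,40],[6,0,-1,0,0,0,40]]]'

```text
clock: 11.7
position: [0.596, 0.0091, -0.005]
ee_rot: [0.179, 1.563, -0.179]
force: [-3.4, 0.3, 5.9]
width: 0.715
```

Call:
send_rows --rows '[[[0,0,0,0,0,0,85],[0,0,0,0,0,0,95],[0,0,0,0,0,0,100],[0,0,0,0,0,0,100],[-20,0,0,0,0,0,100],[-50,0,0,0,0,0,100],[-80,0,0,0,0,0,100],[-100,0,0,0,0,0,100]]]'

```text
clock: 12.5
position: [0.5968, 0.0093, 0.0965]
ee_rot: [0.179, 1.561, -0.178]
force: [0.7, -0.8, 0.1]
width: 1.002
```

```bash
python3 v.py wrist w10.png
python3 - <<'E'
from h import *
im,d,P,K,T=shot("wrist")
tray(P,(.595,.008),.06,"big"); fit(P,(.595,.008),.059,.05,"L")
go(.4375,-.242,.1,-20.4)
E
```

```text
[0.5983 0.0096 0.0993] 0.999 [0.5 0.2 1.1] 12.55
big centre [595.3   8.4] size 92.2 84.5 long axis deg -12.9 n 1116
L>0.051 centre [595.9  10.2] size 66.2 54.6 long axis deg -13.4 n 2838
L>0.054 centre [595.9  10.1] size 66.2 54.4 long axis deg -13.3 n 2758
L>0.056 centre [595.8   9.9] size 66.2 32.6 long axis deg -13.2 n 2677
shift [  -3.5 -281.3  -99.7] turn [ 7.35  0.3  -0.12] | alt [-172.6    0.2    0.4] | now [0.5981 0.0095 0.0975] jaw -13.0 q7 -0.48 t 12.6
```

View pics/w10.png

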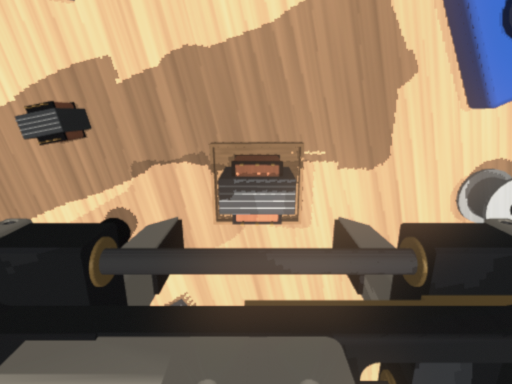

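Call:
send_rows --rows '[[[-3,-45,-16,2,0,0,100],[-3,-90,-32,4,0,0,100],[-3,-135,-48,6,0,0,100],[-3,-180,-64,7,0,0,100],[-3,-225,-80,7,0,0,100],[-3,-265,-94,7,0,0,100],[-3,-281,-100,7,0,0,100],[-3,-281,-100,7,0,0,100]]]'

```text
clock: 13.4
position: [0.4325, -0.2449, 0.0966]
ee_rot: [0.278, 1.555, -0.28]
force: [0.5, 0.9, -0.1]
width: 0.995
```

```bash
python3 v.py wrist w11.png
python3 - <<'E'
from h import *
im,d,P,K,T=shot("wrist")
fit(P,(.438,-.242),.048,.04,"M")
tray(P,(.592,-.249),.075,"long")
go(.4375,-.242,-.012,-20.4)
E
```

```text
[ 0.434  -0.2429  0.0968] 1.002 [-0.2  1.4  0.4] 13.45
M>0.040 centre [ 437.4 -241.8] size 47.9 41.3 long axis deg -21.8 n 1587
M>0.043 centre [ 437.3 -242. ] size 48.0 38.9 long axis deg -20.4 n 1479
M>0.045 centre [ 437.3 -241.8] size 47.8 38.5 long axis deg -21.0 n 1429
long centre [ 591.3 -248.9] size 104.5 63.1 long axis deg -73.4 n 1669
shift [108.9   0.4   2.5] turn [ 0.33 -0.03 -0.03] | alt [-179.7    0.    -0. ] | now [ 0.435  -0.2416  0.0969] jaw -20.1 q7 -0.05 t 13.5
```

View pics/w11.png

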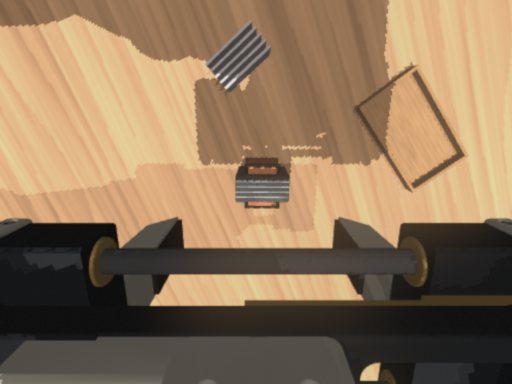

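Call:
send_rows --rows '[[[0,0,2,0,0,0,100],[30,0,2,0,0,0,100],[60,0,2,0,0,0,90],[90,0,2,0,0,0,80],[108,0,2,0,0,0,80],[108,0,2,0,0,0,80],[108,0,2,0,0,0,60],[108,0,2,0,0,0,25]]]'

```text
clock: 14.3
position: [0.4382, -0.2426, -0.0096]
ee_rot: [0.273, 1.552, -0.274]
force: [0.2, -0.2, 0.6]
width: 0.673
```

Call:
send_rows --rows '[[[0,0,0,0,0,0,25],[0,0,0,0,0,0,25],[0,0,0,0,0,0,25],[0,0,0,0,0,0,25],[0,0,0,0,0,0,25],[0,0,0,0,0,0,25],[-3,0,0,0,0,0,25],[-6,0,0,0,0,0,25]]]' --grip_force 40

```text
clock: 15.1
position: [0.4366, -0.2427, -0.0044]
ee_rot: [0.275, 1.554, -0.275]
force: [-0.9, 0.0, -2.7]
width: 0.523
```

Run:
```python
from h import *
go(.598,.16,.09,0)
```

```text
shift [-94.4 433.6  13.5] turn [-2.005e+01 -2.000e-02 -0.000e+00] | alt [160.  -0.   0.] | now [ 0.4366 -0.2427 -0.0044] jaw -20.0 q7 -0.11 t 15.1
```

Call:
send_rows --rows '[[[-30,0,0,0,0,0,25],[-60,10,0,0,0,0,25],[-90,50,2,-4,0,0,25],[-95,100,4,-8,0,0,25],[-95,150,6,-12,0,0,25],[-95,200,8,-16,0,0,25],[-95,250,10,-20,0,0,25],[-95,300,12,-20,0,0,25]]]'

```text
clock: 15.9
position: [0.551, 0.0361, 0.0905]
ee_rot: [-0.001, 1.571, 0.001]
force: [1.0, -1.1, -2.5]
width: 0.518
```

Run:
```python
from h import *
go(.598,.16,.09,0)
```

```text
shift [  0.5 123.8  47.2] turn [ 0.07 -0.02  0.02] | alt [-179.9   -0.    -0. ] | now [0.551  0.0361 0.0905] jaw 0.1 q7 -0.35 t 15.9
```

Call:
send_rows --rows '[[[0,30,12,0,0,0,25],[0,60,24,0,0,0,25],[0,90,36,0,0,0,25],[0,120,46,0,0,0,25],[0,120,46,0,0,0,25],[0,120,46,0,0,0,25],[0,120,46,0,0,0,25],[0,120,46,0,0,0,25]]]'

```text
clock: 16.7
position: [0.5967, 0.153, 0.0903]
ee_rot: [0.001, 1.571, -0.003]
force: [0.6, -0.4, -3.0]
width: 0.522
```

```bash
python3 v.py wrist w12.png
python3 - <<'E'
from h import *
s=arm.observe(); im,d,P,K,T=shot("wrist")
tray(P,(.6,.256),.065,"compact")
held(P,s,-.056)
go(.598,.256,.09,0)
E
```

```text
[0.5968 0.1531 0.0904] 0.523 [-0.4  0.2 -2.3] 16.75
compact centre [600.2 251.3] size 72.1 66.5 long axis deg -0.9 n 1259
topx -0.057
held (tool y,z) centre [ 0.8 -0.1] size 79.9 40.1 long axis deg -89.8 n 3066
shift [  0.4 102.7   0.9] turn [-0.12 -0.    0.03] | alt [179.9   0.    0. ] | now [0.5969 0.1533 0.0905] jaw -0.1 q7 -0.53 t 16.8
```

View pics/w12.png

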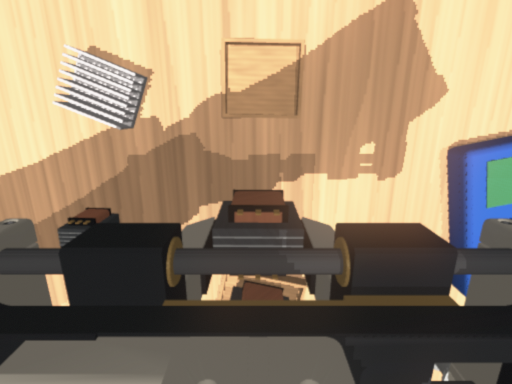

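Call:
send_rows --rows '[[[0,30,2,1,0,0,25],[0,60,3,1,0,0,25],[0,90,3,1,0,0,25],[0,98,3,1,0,0,25],[20,98,3,1,0,0,25],[45,98,3,1,0,0,25],[65,98,3,1,0,0,25],[75,98,3,1,0,0,25]]]'

```text
clock: 17.6
position: [0.5991, 0.2508, 0.0135]
ee_rot: [0.014, 1.573, -0.016]
force: [-0.8, -0.6, -2.4]
width: 0.522
```

```bash
python3 v.py wrist w13.png
python3 - <<'E'
from h import *
go(.6002,.2513,-.006,-0.9)
E
```

```text
[0.5987 0.2508 0.0127] 0.52 [-0.2 -0.3 -3.7] 17.65
shift [18.7  0.6  1.5] turn [-0.19 -0.19  0.12] | alt [179.8   0.2   0.3] | now [0.5987 0.2508 0.0127] jaw -1.1 q7 -0.72 t 17.65
```

View pics/w13.png

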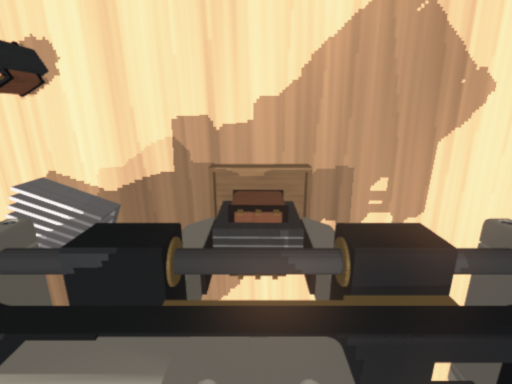

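The held core (256,232) is centred between the tray walls (213–310). Lower to contact.

Call:
send_rows --rows '[[[5,0,1,0,0,0,25],[10,0,1,0,0,0,25],[13,0,1,0,0,0,25],[15,0,1,0,0,0,25],[17,0,1,0,0,0,25],[18,0,1,0,0,0,25],[19,0,1,0,0,0,25],[19,0,1,0,0,0,25]]]'

```text
clock: 18.45
position: [0.601, 0.2525, -0.0037]
ee_rot: [0.014, 1.571, -0.014]
force: [0.6, -0.5, -3.2]
width: 0.52
```

Call:
send_rows --rows '[[[1,-1,0,0,0,0,25],[2,-1,0,0,0,0,25],[3,-1,0,0,0,0,25],[3,-1,0,0,0,0,25],[3,-1,0,0,0,0,25],[3,-1,0,0,0,0,25],[3,-1,0,0,0,0,25],[3,-1,0,0,0,0,25]]]'

```text
clock: 19.25
position: [0.601, 0.2514, -0.0065]
ee_rot: [0.014, 1.571, -0.014]
force: [-0.7, -2.0, -0.7]
width: 0.521
```

Call:
send_rows --rows '[[[1,0,0,0,0,0,25],[1,0,0,0,0,0,62],[1,0,0,0,0,0,70],[1,0,0,0,0,0,80],[1,0,0,0,0,0,80],[-30,0,0,0,0,0,80],[-70,0,0,0,0,0,80],[-105,0,0,0,0,0,80]]]'

```text
clock: 20.05
position: [0.6009, 0.2517, 0.0998]
ee_rot: [0.014, 1.571, -0.014]
force: [0.9, 0.9, 0.2]
width: 0.799
```

```bash
python3 v.py wrist w14.png
python3 - <<'E'
from h import *
im,d,P,K,T=shot("wrist")
tray(P,(.6,.252),.06,"compact"); fit(P,(.6,.252),.051,.04,"M")
im,d,P,K,T=shot("top")
go(.4445,.351,.1,27); go(.4305,.111,.1,0)
E
```

```text
[0.6039 0.2535 0.1062] 0.803 [2.7 1.2 3.8] 20.1
compact centre [600.1 251.2] size 72.1 66.3 long axis deg -1.3 n 895
M>0.043 centre [600.4 252.1] size 47.8 40.3 long axis deg -4.5 n 1463
M>0.046 centre [600.5 252.4] size 48.0 38.7 long axis deg -1.4 n 1387
M>0.048 centre [600.6 252.3] size 47.7 38.3 long axis deg -2.8 n 1326
shift [   0.7   95.5 -160. ] turn [-28.05   0.3   -0.07] | alt [ 1.52e+02 -1.00e-01 -4.00e-01] | now [0.6027 0.2526 0.1012] jaw -1.0 q7 -0.68 t 20.2
shift [ 1.000e-01 -1.447e+02 -1.696e+02] turn [-1.05  0.27 -0.14] | alt [179.   -0.2  -0.4] | now [0.6027 0.2526 0.1012] jaw -1.0 q7 -0.68 t 20.2
```

View pics/w14.png

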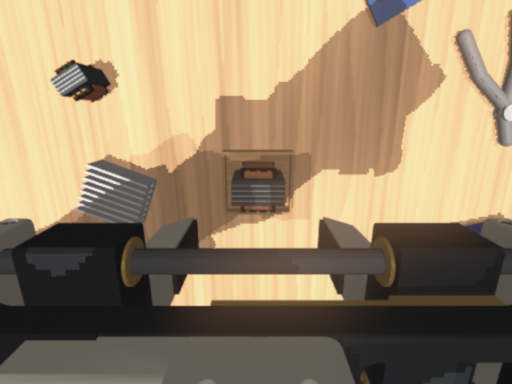

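Call:
send_rows --rows '[[[0,20,-30,-5,0,0,80],[0,40,-60,-10,0,0,80],[0,60,-90,-15,0,0,80],[0,80,-120,-20,0,0,80],[0,95,-150,-20,0,0,80],[0,95,-160,-20,0,0,80],[0,95,-160,-20,0,0,80],[0,95,-160,-20,0,0,80]]]'

```text
clock: 21.0
position: [0.4437, 0.3482, 0.0978]
ee_rot: [-0.26, 1.555, 0.258]
force: [0.8, -0.9, 0.8]
width: 0.797
```

```bash
python3 v.py wrist w15.png
python3 - <<'E'
from h import *
im,d,P,K,T=shot("wrist")
fit(P,(.4445,.351),.040,.03,"T")
cv2.imwrite("pics/w15c.png",cv2.resize(im[100:240,180:340],None,fx=4,fy=4,interpolation=cv2.INTER_CUBIC)[:,:,::-1])
go(.4445,.351,-.014,27)
E
```

```text
[0.4442 0.3482 0.0979] 0.802 [ 0.2 -0.7 -0. ] 21.05
T>0.032 centre [443.2 351.2] size 27.9 27.9 long axis deg 28.1 n 739
T>0.035 centre [443.3 350.9] size 27.9 25.4 long axis deg 27.8 n 575
T>0.037 centre [443.3 351. ] size 27.9 25.3 long axis deg 28.3 n 550
shift [112.    2.7   1.1] turn [-8.18 -0.    0.05] | alt [1.718e+02 1.000e-01 0.000e+00] | now [0.4443 0.3482 0.098 ] jaw 18.8 q7 -0.68 t 21.1
```

View pics/w15c.png

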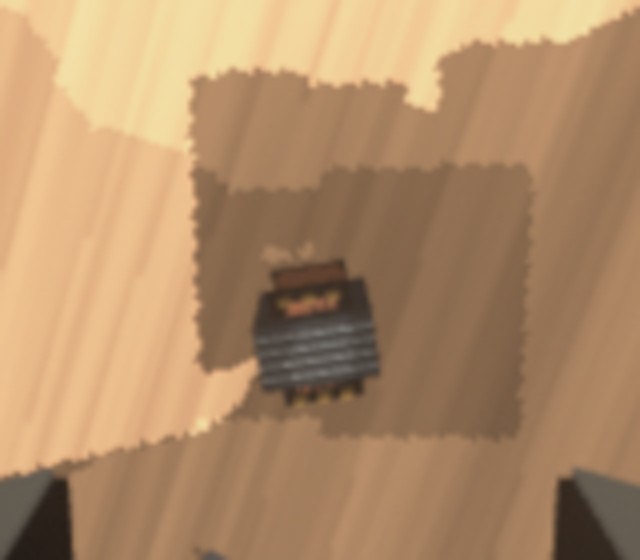

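Call:
send_rows --rows '[[[0,3,0,-7,0,0,70],[20,3,0,-9,0,0,70],[50,3,0,-9,0,0,60],[80,3,0,-9,0,0,60],[100,3,0,-9,0,0,60],[113,3,0,-9,0,0,60],[113,3,0,-9,0,0,50],[113,3,0,-9,0,0,10]]]'

```text
clock: 21.9
position: [0.4424, 0.3523, -0.0142]
ee_rot: [-0.382, 1.536, 0.382]
force: [-0.0, 1.1, -0.1]
width: 0.472
```

Call:
send_rows --rows '[[[0,0,0,0,0,0,10],[0,0,0,0,0,0,10],[0,0,0,0,0,0,10],[0,0,0,0,0,0,10],[0,0,0,0,0,0,10],[0,0,0,0,0,0,10],[-3,0,0,0,0,0,10],[-6,0,0,0,0,0,10]]]' --grip_force 30

```text
clock: 22.7
position: [0.4416, 0.352, -0.0084]
ee_rot: [-0.383, 1.537, 0.382]
force: [-0.1, 0.3, -0.9]
width: 0.3
```

Run:
```python
from h import *
go(.56,.1,.1,16.6)
```

```text
shift [-108.4 -278.2  -13.6] turn [ 1.136e+01 -2.000e-02  1.000e-02] | alt [-168.6   -0.    -0. ] | now [ 0.4416  0.352  -0.0084] jaw 28.0 q7 -0.64 t 22.7
```

Call:
send_rows --rows '[[[-35,0,0,0,0,0,10],[-70,-10,-2,0,0,0,10],[-105,-50,-12,2,0,0,10],[-108,-96,-24,5,0,0,10],[-108,-142,-36,8,0,0,10],[-108,-188,-48,11,0,0,10],[-108,-234,-60,11,0,0,10],[-108,-280,-71,11,0,0,10]]]'

```text
clock: 23.5
position: [0.5102, 0.0697, 0.0997]
ee_rot: [-0.233, 1.558, 0.232]
force: [0.3, 0.2, -0.5]
width: 0.305
```

Run:
```python
from h import *
go(.585,-.227,.09,16.6)
```

```text
shift [   9.8 -305.6  -15. ] turn [0.36 0.01 0.01] | alt [-179.6   -0.     0. ] | now [0.5102 0.0697 0.0997] jaw 17.0 q7 -0.16 t 23.5
```

Call:
send_rows --rows '[[[0,-45,-2,0,0,0,10],[0,-90,-4,0,0,0,10],[0,-135,-6,0,0,0,10],[0,-180,-8,0,0,0,10],[0,-225,-10,0,0,0,10],[0,-265,-12,0,0,0,10],[5,-290,-14,0,0,0,10],[10,-300,-15,0,0,0,10]]]'

```text
clock: 24.3
position: [0.5831, -0.2234, 0.089]
ee_rot: [-0.23, 1.559, 0.228]
force: [-0.1, 0.2, -0.9]
width: 0.306
```

```bash
python3 v.py wrist w16.png
python3 - <<'E'
from h import *
s=arm.observe(); im,d,P,K,T=shot("wrist")
tray(P,(.592,-.249),.07,"long")
held(P,s,-.050)
go(.5846,-.227,.0,16.6)
E
```

```text
[ 0.5826 -0.2232  0.088 ] 0.302 [ 0.5 -1.1 -2.4] 24.35
long centre [ 585. -228.] size 62.0 60.2 long axis deg 16.7 n 607
topx -0.0512
held (tool y,z) centre [ 5.9 -0.7] size 53.3 13.6 long axis deg -89.6 n 1667
shift [88.3 -6.8  0.3] turn [ 0.24 -0.1  -0.05] | alt [-1.798e+02  1.000e-01 -2.000e-01] | now [ 0.5825 -0.2207  0.0883] jaw 16.8 q7 0.37 t 24.4
```

View pics/w16.png

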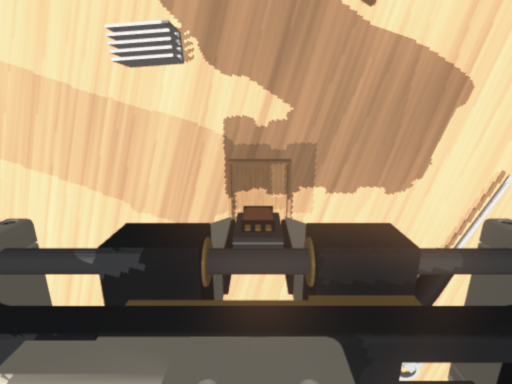

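Call:
send_rows --rows '[[[0,-5,0,0,0,0,10],[0,-5,0,0,0,0,10],[20,-5,0,0,0,0,10],[40,-5,0,0,0,0,10],[60,-5,0,0,0,0,10],[75,-5,0,0,0,0,10],[85,-5,0,0,0,0,10],[88,-5,0,0,0,0,10]]]'

```text
clock: 25.2
position: [0.5845, -0.2238, 0.0006]
ee_rot: [-0.232, 1.559, 0.233]
force: [-0.3, -0.1, -0.1]
width: 0.302
```

```bash
python3 v.py wrist w17.png
python3 - <<'E'
from h import *
go(.5846,-.227,-.008,16.6)
E
```

```text
[ 0.5847 -0.224   0.0008] 0.298 [ 1.2  0.  -1.3] 25.25
shift [ 8.8 -2.8 -1. ] turn [ 0.39 -0.04 -0.03] | alt [-1.796e+02  0.000e+00 -1.000e-01] | now [ 0.5847 -0.224   0.0008] jaw 17.0 q7 0.33 t 25.25
```

View pics/w17.png

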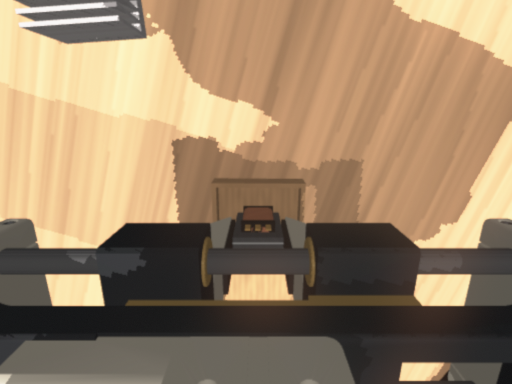

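Centred between tray walls (214–305). Lower to contact.

Call:
send_rows --rows '[[[2,-2,-1,0,0,0,10],[4,-2,-1,0,0,0,10],[6,-2,-1,0,0,0,10],[7,-2,-1,0,0,0,10],[8,-2,-1,0,0,0,10],[9,-2,-1,0,0,0,10],[9,-2,-1,0,0,0,10],[9,-2,-1,0,0,0,10]]]'

```text
clock: 26.05
position: [0.5846, -0.2267, -0.0076]
ee_rot: [-0.232, 1.558, 0.232]
force: [-0.3, 0.3, -2.3]
width: 0.305
```

Call:
send_rows --rows '[[[1,0,0,0,0,0,10],[1,0,0,0,0,0,10],[2,0,0,0,0,0,10],[2,0,0,0,0,0,10],[2,0,0,0,0,0,10],[2,0,0,0,0,0,10],[2,0,0,0,0,0,10],[2,0,0,0,0,0,10]]]'

```text
clock: 26.85
position: [0.5846, -0.2267, -0.0096]
ee_rot: [-0.232, 1.558, 0.232]
force: [-0.4, 0.3, 0.2]
width: 0.299
```

Call:
send_rows --rows '[[[1,0,0,0,0,0,10],[1,0,0,0,0,0,10],[1,0,0,0,0,0,40],[1,0,0,0,0,0,50],[1,0,0,0,0,0,60],[1,0,0,0,0,0,60],[-40,0,0,0,0,0,60],[-80,0,0,0,0,0,60]]]'

```text
clock: 27.65
position: [0.5835, -0.2263, 0.0703]
ee_rot: [-0.231, 1.561, 0.234]
force: [1.7, 0.3, -0.9]
width: 0.598
```

```bash
python3 v.py wrist w18.png
python3 - <<'E'
from h import *
im,d,P,K,T=shot("wrist")
tray(P,(.592,-.249),.07,"long"); fit(P,(.585,-.227),.043,.03,"T")
go(.4305,.111,.1,0)
E
```

```text
[ 0.588  -0.2272  0.0781] 0.592 [ 2.8 -0.3  4.1] 27.7
long centre [ 589.9 -244.1] size 93.8 62.3 long axis deg -73.5 n 981
T>0.035 centre [ 584.4 -228.5] size 27.9 27.7 long axis deg 17.3 n 869
T>0.038 centre [ 584.4 -228.7] size 27.9 25.2 long axis deg 17.3 n 667
T>0.040 centre [ 584.4 -228.6] size 27.9 25.2 long axis deg 17.6 n 630
shift [-26.2 369.6 -52.1] turn [16.96  0.47  0.21] | alt [-163.    -0.3    0.7] | now [ 0.5884 -0.2274  0.076 ] jaw 17.0 q7 0.37 t 27.75
```

View pics/w18.png

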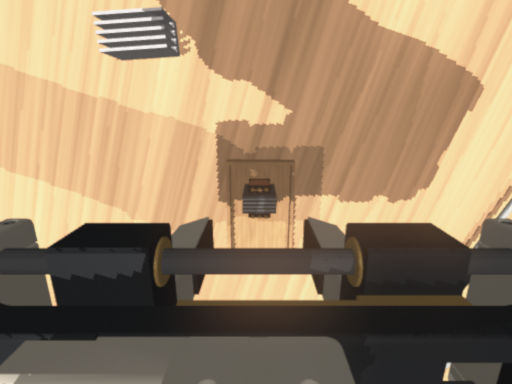

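Call:
send_rows --rows '[[[-26,10,-5,2,0,0,70],[-26,60,-12,4,0,0,80],[-26,108,-18,8,0,0,80],[-26,156,-24,12,0,0,80],[-26,204,-30,16,0,0,80],[-26,252,-36,17,0,0,80],[-26,300,-44,17,0,0,80],[-26,348,-52,17,0,0,80]]]'

```text
clock: 28.55
position: [0.4323, 0.0925, 0.0965]
ee_rot: [0.001, 1.57, -0.001]
force: [1.5, -0.3, 0.4]
width: 0.803
```

Run:
```python
from h import *
s=arm.observe(); im,d,P,K,T=shot("wrist","w19.png")
fit(P,(.4305,.111),.044,.035,"S")
go(.4305,.111,.1,0)
```

```text
S>0.036 centre [429.7 110.8] size 36.0 33.8 long axis deg 0.0 n 1095
S>0.039 centre [429.7 110.5] size 35.8 31.1 long axis deg -1.2 n 954
S>0.041 centre [429.6 110.5] size 35.7 30.5 long axis deg -0.4 n 923
shift [-3.3 10.6  2.1] turn [ 0.43 -0.04 -0.2 ] | alt [-1.796e+02  3.000e-01 -1.000e-01] | now [0.4285 0.1004 0.0967] jaw 0.4 q7 -0.51 t 28.6
```

View pics/w19.png

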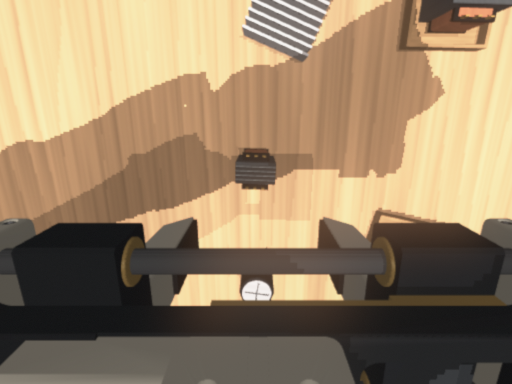

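Call:
send_rows --rows '[[[0,5,1,0,0,0,80],[0,5,1,0,0,0,80],[0,5,1,0,0,0,80],[0,5,1,0,0,0,80],[0,5,1,0,0,0,80],[0,5,1,0,0,0,80],[0,5,1,0,0,0,80],[0,5,1,0,0,0,80]]]'

```text
clock: 29.4
position: [0.4344, 0.0958, 0.0964]
ee_rot: [0.001, 1.571, -0.001]
force: [0.4, -0.8, -0.1]
width: 0.802
```

Run:
```python
from h import *
s=arm.observe(); im,d,P,K,T=shot("wrist","w20.png")
fit(P,(.4305,.111),.044,.035,"S")
go(.4305,.111,-.014,0)
```

```text
S>0.036 centre [429.7 110.6] size 35.6 34.0 long axis deg -2.2 n 1091
S>0.039 centre [429.6 110.4] size 35.6 31.2 long axis deg -2.8 n 935
S>0.041 centre [429.6 110.3] size 35.6 31.0 long axis deg -2.8 n 912
shift [110.4  15.1  -3.9] turn [-0.05  0.    0.  ] | alt [179.9   0.   -0. ] | now [0.4343 0.0959 0.0964] jaw -0.1 q7 -0.51 t 29.45
```

Call:
send_rows --rows '[[[0,14,-4,1,0,0,80],[0,15,-5,1,0,0,75],[30,15,-5,1,0,0,65],[60,15,-5,1,0,0,65],[85,15,-5,1,0,0,65],[105,15,-5,1,0,0,65],[110,15,-5,1,0,0,60],[110,15,-5,1,0,0,20]]]'

```text
clock: 30.25
position: [0.4289, 0.1107, -0.0139]
ee_rot: [0.013, 1.572, -0.014]
force: [-0.7, -0.5, -0.3]
width: 0.558
```

Call:
send_rows --rows '[[[0,0,0,0,0,0,20],[0,0,0,0,0,0,20],[0,0,0,0,0,0,20],[0,0,0,0,0,0,20],[0,0,0,0,0,0,20],[0,0,0,0,0,0,20],[-3,0,0,0,0,0,20],[-6,0,0,0,0,0,20]]]' --grip_force 35

```text
clock: 31.05
position: [0.4293, 0.1109, -0.0072]
ee_rot: [0.014, 1.571, -0.014]
force: [-0.5, 0.2, -1.9]
width: 0.39
```

Run:
```python
from h import *
go(.5969,-.2682,.1,16.6)
```

```text
shift [-107.2 -376.   174.5] turn [-1.764e+01  0.000e+00  1.000e-02] | alt [162.4   0.   -0. ] | now [ 0.4293  0.1109 -0.0072] jaw -1.0 q7 -0.7 t 31.05
```

Call:
send_rows --rows '[[[-35,0,0,0,0,0,20],[-70,0,10,0,0,0,20],[-100,-20,25,-3,0,0,20],[-107,-60,40,-6,0,0,20],[-107,-105,60,-10,0,0,20],[-107,-150,80,-14,0,0,20],[-107,-195,100,-18,0,0,20],[-107,-240,120,-18,0,0,20]]]'

```text
clock: 31.85
position: [0.5451, -0.1333, 0.0997]
ee_rot: [-0.234, 1.558, 0.234]
force: [0.2, 0.5, -2.5]
width: 0.39
```

Run:
```python
from h import *
go(.5969,-.2682,.1,16.6)
```

```text
shift [  -0.3 -144.2    9.9] turn [ 0.5 -0.  -0. ] | alt [-179.5    0.    -0. ] | now [ 0.5451 -0.1333  0.0997] jaw 17.1 q7 0.23 t 31.85
```

Call:
send_rows --rows '[[[0,-40,3,0,0,0,20],[0,-80,6,0,0,0,20],[0,-120,8,0,0,0,20],[0,-142,10,0,0,0,20],[0,-142,10,0,0,0,20],[0,-142,10,0,0,0,20],[0,-142,10,0,0,0,20],[0,-142,10,0,0,0,20]]]'

```text
clock: 32.65
position: [0.5958, -0.2625, 0.0996]
ee_rot: [-0.233, 1.558, 0.234]
force: [0.1, 0.9, -1.7]
width: 0.391
```

Run:
```python
from h import *
s=arm.observe(); im,d,P,K,T=shot("wrist","w21.png")
tray(P,(.592,-.249),.07,"long"); fit(P,(.5845,-.2285),.043,.03,"T")
held(P,s,-.053)
go(.5969,-.2682,.02,16.6)
```

```text
long centre [ 591.1 -248.2] size 102.0 62.1 long axis deg -73.4 n 901
T>0.035 centre [ 584.7 -229.1] size 27.5 27.5 long axis deg 16.7 n 787
T>0.038 centre [ 584.6 -228.7] size 27.5 24.3 long axis deg 16.4 n 586
T>0.040 centre [ 584.6 -228.7] size 27.5 24.3 long axis deg 16.4 n 581
topx -0.0549
held (tool y,z) centre [10.  -0.7] size 53.4 36.3 long axis deg -55.9 n 2477
shift [79.7 -5.5 -0.6] turn [ 0.45  0.   -0.02] | alt [-179.5    0.     0. ] | now [ 0.5959 -0.2628  0.0997] jaw 17.1 q7 0.43 t 32.7
```

View pics/w21.png

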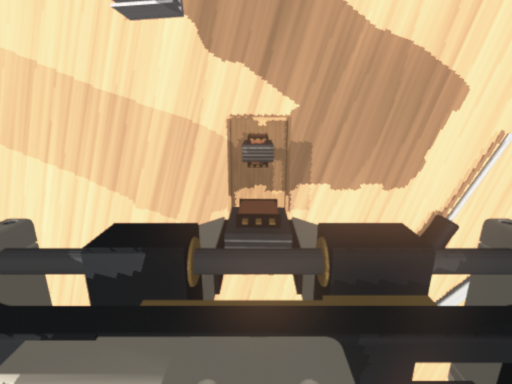

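Call:
send_rows --rows '[[[0,-5,0,0,0,0,20],[0,-6,0,0,0,0,20],[0,-6,0,0,0,0,20],[25,-6,0,0,0,0,20],[50,-6,0,0,0,0,20],[75,-6,0,0,0,0,20],[92,-6,0,0,0,0,20],[96,-6,0,0,0,0,20]]]'

```text
clock: 33.5
position: [0.5961, -0.2692, 0.0012]
ee_rot: [-0.231, 1.561, 0.234]
force: [0.1, -0.0, -2.7]
width: 0.392
```

Run:
```python
from h import *
s=arm.observe(); im,d,P,K,T=shot("wrist","w22.png")
go(.597,-.2685,-.009,16.6)
```

```text
shift [10.8  0.7  0.7] turn [ 0.36 -0.12 -0.1 ] | alt [-179.6    0.2   -0.2] | now [ 0.5966 -0.2694  0.0018] jaw 17.0 q7 0.4 t 33.55
```

View pics/w22.png

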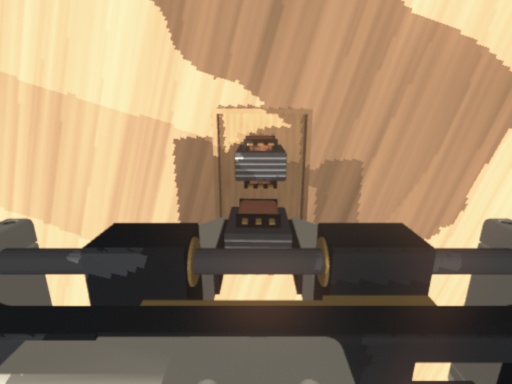

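Call:
send_rows --rows '[[[2,0,1,0,0,0,20],[4,0,1,0,0,0,20],[6,0,1,0,0,0,20],[8,0,1,0,0,0,20],[9,0,1,0,0,0,20],[10,0,1,0,0,0,20],[10,0,1,0,0,0,20],[10,0,1,0,0,0,20]]]'

```text
clock: 34.35
position: [0.5987, -0.2695, -0.0065]
ee_rot: [-0.232, 1.558, 0.232]
force: [-0.7, 0.3, -1.6]
width: 0.39
```

Call:
send_rows --rows '[[[1,0,0,0,0,0,20],[1,0,0,0,0,0,20],[1,0,0,0,0,0,20],[1,0,0,0,0,0,20],[1,0,0,0,0,0,20],[1,0,0,0,0,0,20],[1,0,0,0,0,0,20],[1,0,0,0,0,0,20]]]'

```text
clock: 35.15
position: [0.5987, -0.2695, -0.0076]
ee_rot: [-0.232, 1.558, 0.232]
force: [-0.2, -0.2, -1.5]
width: 0.39
```

Call:
send_rows --rows '[[[1,0,-1,0,0,0,20],[1,0,-1,0,0,0,20],[2,0,-1,0,0,0,20],[2,0,-1,0,0,0,20],[2,0,-1,0,0,0,20],[2,0,-1,0,0,0,20],[2,0,-1,0,0,0,20],[2,0,-1,0,0,0,20]]]'

```text
clock: 35.95
position: [0.5977, -0.2698, -0.0095]
ee_rot: [-0.232, 1.558, 0.232]
force: [-1.6, -0.8, 1.3]
width: 0.389
```

Contact. Release and rise.

Call:
send_rows --rows '[[[0,0,0,0,0,0,48],[0,0,0,0,0,0,55],[0,0,0,0,0,0,65],[0,0,0,0,0,0,65],[0,0,0,0,0,0,65],[-30,0,0,0,0,0,65],[-70,0,0,0,0,0,65],[-110,0,0,0,0,0,65]]]'

```text
clock: 36.75
position: [0.5972, -0.2695, 0.1012]
ee_rot: [-0.232, 1.559, 0.233]
force: [0.4, -0.5, 0.7]
width: 0.652
```

Call:
send_rows --rows '[[[-40,-40,-30,0,0,0,65],[-60,-80,-60,0,0,0,65],[-60,-120,-100,0,0,0,65],[-60,-140,-120,0,0,0,65],[-60,-140,-120,0,0,0,65],[-60,-140,-120,0,0,0,65],[-60,-140,-120,0,0,0,65],[-60,-140,-120,0,0,0,65]]]'

```text
clock: 37.55
position: [0.5249, -0.4367, 0.1604]
ee_rot: [-0.234, 1.558, 0.235]
force: [0.2, 0.6, 0.5]
width: 0.649
```

```bash
python3 v.py top t_end.png
python3 - <<'E'
from h import *
im,d,P,K,T=shot("wrist","w_end.png")
tray(P,(.592,-.249),.07,"long"); fit(P,(.597,-.27),.047,.022,"S"); fit(P,(.5845,-.2285),.043,.02,"T")
im,d,P,K,T=shot("top")
cv2.imwrite("pics/t_crop.png",cv2.resize(im[120:270,60:460],None,fx=2,fy=2)[:,:,::-1])
for n,c,z,r in [("L",(.596,.010),.059,.05),("M",(.6,.252),.051,.04),("S",(.597,-.27),.047,.022),("T",(.585,-.2285),.043,.02),("hw",(.458,.244),.028,.05),("hs",(.458,-.129),.036,.05),("cap",(.432,-.01),.047,.03)]:
    m=(np.hypot(P[...,0]-c[0],P[...,1]-c[1])<r)&(P[...,2]>z-.01)&(P[...,2]<z+.01); print("med z",np.median(P[m][:,2]).round(3)); rect(P[m],n)
E
```

```text
[ 0.5248 -0.4369  0.1604] 0.647 [0.1 0.3 0.7] 37.6
long centre [ 595.3 -261.9] size 77.8 63.2 long axis deg -73.4 n 992
S>0.039 centre [ 596.9 -270.7] size 37.1 34.0 long axis deg 17.2 n 1085
S>0.042 centre [ 596.9 -270.6] size 37.1 31.4 long axis deg 16.5 n 906
S>0.044 centre [ 596.8 -270.5] size 37.1 30.7 long axis deg 17.1 n 857
T>0.035 centre [ 586.6 -239. ] size 27.9 9.4 long axis deg 12.0 n 260
T>0.038 centre [ 586.8 -238.5] size 28.0 6.7 long axis deg 16.3 n 138
T>0.040 centre [ 586.8 -238.5] size 28.0 6.6 long axis deg 17.1 n 104
med z 0.059
L centre [597.6  11.4] size 67.0 57.4 long axis deg -13.8 n 588
med z 0.051
M centre [602.4 252.6] size 49.0 42.9 long axis deg -2.5 n 357
med z 0.046
S centre [ 598.4 -268.7] size 36.7 35.6 long axis deg 16.1 n 220
med z 0.042
T centre [ 585.6 -227.7] size 28.3 27.6 long axis deg -74.3 n 147
med z 0.026
hw centre [457.6 244.1] size 59.8 51.3 long axis deg -22.4 n 479
med z 0.035
hs centre [ 458.5 -129.5] size 48.7 26.3 long axis deg 21.2 n 192
med z 0.047
cap centre [431.8  -9.2] size 32.2 32.0 long axis deg -44.7 n 201
```

View pics/w_end.png

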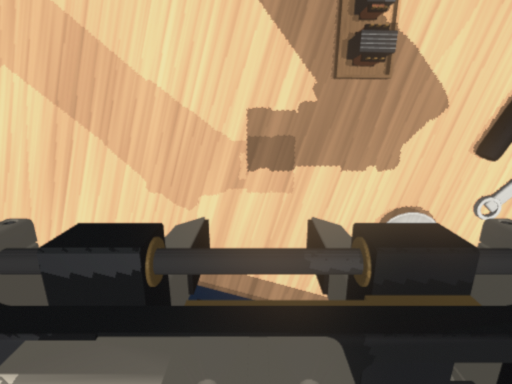

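View pics/t_crop.png

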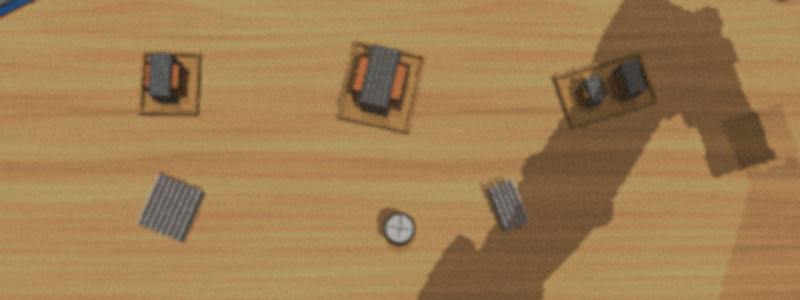

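```bash
python3 -c "
from cell import arm
print(arm.sign_off())"
```

```text
the job is handed in; nothing more can be done
None
```

All four transformers are packed and the job was handed in at about 38 s. The largest is in the big tray, the second largest in the compact tray, and the small and tiny ones are side by side in the long tray. I lowered each one until it was at or about at the tray floor, with tiny's contact judged within sensor noise, then opened the fingers and backed the arm away.

**Last checks:**

| Item | Top height in last top-camera check | Offset from tray centre (wrist camera) |
|---|---|---|
| Large | 59 mm | within about 2 mm |
| Medium | 51 mm | within about 1.5 mm |
| Small | 46 mm | about 22 mm along the tray, on one side |
| Tiny | 42 mm | about 21 mm along the tray, on the other side |

- **Seating:** these heights put the undersides at about 2 to 3 mm, against a tray floor of 3 mm. All four stand upright and are aligned with their trays to within about 2°.
- **Bystanders:** the two heat sinks and the capacitor are within 1 mm of where they started.

**What failed or disagreed:**
- **Missed grasp:** the first close on the large transformer shut on air above it, touching nothing. The wrist depth image showed the real fingertips about 32 mm behind the reported tool point, contrary to the description. I corrected for that on every later grasp and placement.
- **Camera difference:** the top and wrist cameras differ by about 2 mm, so I used the wrist camera for positions.

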